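# Pack the paste jars into the divided crate and button the lid down

### The arm

A 6-joint arm with a two-finger parallel gripper is mounted at the origin on the work surface. World frame = base frame: x ahead of the robot, y to its left, z up, the work surface at z = 0. Lengths are in m, angles in degrees, forces in N, time in s.
With the tool pointing down it reaches from about 0.375 to 0.9 m from the base axis. Payload 3.1 kg.
Tool frame: the origin (TCP) lies at the very end of the fingers, on their centre line; the grasp point (between the pads) lies 19 mm behind it; z points along the fingers, y is the line along which they close (so a half turn about z gives the same grasp; the last joint's range is limited). The gripper opens to 87 mm and grips with 3 to 60 N. Pads are 19 mm wide; open, the fingers measure 117 mm over their backs; the gripper's body (75 mm by 190 mm) begins 51 mm behind the grasp point.
Start: joints at [57.554, 30.224, 82.088, -0, 67.689, -10.227], TCP at [0.236, 0.579, 0.223] pointing down, gripper open.
Joint ranges: [-176.69, 176.69], [-43.24, 126.21], [12.49, 139.97], [-82, 262], [0, 151.66], [-163.58, 163.58]. Speed limits (degrees/s): [159.86, 159.86, 180, 180, 180, 180].

### API

Orientations are given as a 3x3 rotation matrix whose columns are the frame's x, y, z axes.
In Python, from rig import readout, viewer, ticket gives the robot as it stands.
- The arm moves only by the tool send_rows, never from a script. Its argument "moves" is a list of rows, each a list of 6 numbers: the shift along the tool's x, y, z in units of 250 mm (1.0 is 250 mm), then the turn, a rotation vector about the tool's x, y, z in units of 90 degrees (1.0 is 90 degrees). A call has 1 to 12 rows; each row is the pose to reach, as a shift and turn from the pose commanded when the call began, along the tool's axes at that moment; what a row does not reach only later rows make up. A row lasts 1/10 s, in which the tool goes at most 50 mm and 8.59 degrees, less where a joint would pass 70% of its speed; a pose out of reach is approached as far as the arm can. A call with a number of a shift or a turn outside -1 to 1 is refused whole. A call with a gripper value outside its range is refused whole. "grip" is the opening, from 0 (shut) to 1 (fully open), set as the call begins (left out, the last holds). The fingers move at their own pace and stop on an object; the grip force is fixed at half the most. Time passes only in rows, so rows that repeat a pose let the fingers close. It gives the time, the measured TCP pose, the force, the opening and the grip force at its end, in the units of the state.
- readout.read_state(): the state, without advancing time (a new reading comes with each control period).
- viewer.capture(name): name is "scene" or "side" or "wrist"; returns (picture, depth): 480x640x3 uint8, red, green, blue; 480x640 float32, m along the optical axis (not along the pixel's ray), 0 where there is no reading.
- viewer.camera_info(name): a dict with "fx", "fy", "cx", "cy" (pixels), "distortion" ([k1, k2, p1, p2, k3] as OpenCV has them; the pictures are not rectified), "R" (3x3) and "t" (3): a world point X has camera coordinates R X + t; the wrist camera has in their place "tool_from_camera" (4x4, takes a point from camera to tool coordinates, whose origin is the TCP and whose axes are the flange's). Camera axes: x right, y down, z forward; pixel columns grow to the right and rows downward; lengths in m; the calibration is good to about 2 mm. A picture is of the moment at which its call begins: read the wrist's pose just before it. camera_info takes no time and is no camera call.
- ticket.hand_in(): hands the job in; it is judged then, once.
The state is a dict: "time_s": time; "joint_positions": joint angles; "qvel": joint speeds; "tau": joint torques, N m; "position": TCP position; "tcp_rot": TCP orientation; "force": force on the tool from outside, world axes, zero at the start; "moment": the same for the moment, N m; "opening": opening from 0.0 (shut) to 1.0 (fully open); "grasp_force": force on a finger pad.
Only numpy, scipy, OpenCV 4.12 (cv2) and the standard library are available. Lean on these libraries where they do the work, as an engineer would, in place of code of your own. Each camera call takes 0.05 s, during which the arm holds its last target. There are 200 camera calls.

### The job

Pack up the paste jars for the trip to the library: set every jar from the bench gently upright in a free cell of the divided crate, one jar to a cell, with the jars already packed left in theirs. Then lay the lid flat in its recess on top, handle up, after turning the two turn-buttons out of its way, and finally turn both buttons fully across the lid so that they hold it down. Leave the weight, the thread spool and the brush where they are.

Things in the scene. Friction and masses are not known exactly. Their poses are not given: they have to be found in the camera images.
- crate: heavy wooden jar crate, fixed; origin under its centre; local y along its 274 mm length, x along its 188 mm width. 2 (x) by 3 (y) cells; floor 12 mm above the bench, dividers and side boards only up to 70 mm. High ends, from 105 to 137 mm out along y: the inner 14 mm is a ledge 118 mm above the bench for the lid, the outer 18 mm (end board) and corner cheeks rise to 128 mm and frame the lid
- recess (a point): centre of the lid's recess, at the height of the ledges (118 mm above the bench); axes as the crate's. The recess is 238 (y) by 168 (x) mm and 10 mm deep, open in the middle over the cells
- button_left (a joint): turn-button on the crate's +y end board: flat steel tongue 50 by 16 mm with a raised wing to grip, on an upright pivot. In rad, 0 to 1.57, stays where left (friction 0.06 N m). 0: tongue along the end board, clear of the recess, pointing to the crate's +x; grows clockwise seen from above; 1.57: tongue points inwards, square across the lid, holding it down. Its tip is 37 mm from the pivot
- button_right (a joint): the same turn-button on the crate's -y end board: at 0 its tongue points to the crate's -x; it also grows clockwise seen from above, to 1.57 where it points inwards over the lid
- wing_left (a point): centre of the left turn-button's wing (36 mm long, 10 mm thick, 22 mm high, lying along the tongue), on the pivot's axis, 128 mm from the crate's centre, 147 mm above the bench; the wing's top is 11 mm higher, the tongue's top 11 mm lower. Local +x points along the tongue
- wing_right (a point): the same point of the right turn-button; here the tongue points along local -x
- lid: loose plywood lid, 158 (local x) by 228 (local y) by 10 mm, 280 to 455 g, flat on the bench, the same either way round; origin under its centre, z up. On its middle a wooden bridge handle, its bar along local y, 110 mm long, 16 mm wide, 26 to 42 mm above the lid's underside, with air beneath it
- weight: bystander: black steel pressing weight, 130 by 35 by 28 mm, lying flat; origin under its centre
- spool: bystander: spool of dark red thread with white flanges, 64 mm diameter, 80 mm tall; origin under its centre
- brush: bystander: paste brush, 220 mm long, lying flat; origin at its middle, underneath
- jar1: straight-sided glass paste jar with a white screw cap, 52 mm diameter, 100 mm tall, 175 to 300 g, upright; origin at the centre of its underside, z up. It starts on the bench beside the crate, to be packed; its smooth foot slides easily (there are three or four of these; absent: None)
- jar2: straight-sided glass paste jar with a white screw cap, 52 mm diameter, 100 mm tall, 175 to 300 g, upright; origin at the centre of its underside, z up. It starts on the bench beside the crate, to be packed; its smooth foot slides easily (there are three or four of these; absent: None)
- jar3: straight-sided glass paste jar with a white screw cap, 52 mm diameter, 100 mm tall, 175 to 300 g, upright; origin at the centre of its underside, z up. It starts on the bench beside the crate, to be packed; its smooth foot slides easily (there are three or four of these; absent: None)
- jar4: straight-sided glass paste jar with a white screw cap, 52 mm diameter, 100 mm tall, 175 to 300 g, upright; origin at the centre of its underside, z up. It starts on the bench beside the crate, to be packed; its smooth foot slides easily (there are three or four of these; absent: None)
- packed1: straight-sided glass paste jar with a white screw cap, 52 mm diameter, 100 mm tall, 175 to 300 g, upright; origin at the centre of its underside, z up. It starts already packed, in one of the cells (one or two of these are there; absent: None)
- packed2: straight-sided glass paste jar with a white screw cap, 52 mm diameter, 100 mm tall, 175 to 300 g, upright; origin at the centre of its underside, z up. It starts already packed, in one of the cells (one or two of these are there; absent: None)
- packed3: straight-sided glass paste jar with a white screw cap, 52 mm diameter, 100 mm tall, 175 to 300 g, upright; origin at the centre of its underside, z up. It starts already packed, in one of the cells (one or two of these are there; absent: None)
- cell1 (a point): centre of the floor of a cell, 12 mm above the bench; the cell is 78 (crate's x) by 66 (y) mm, between walls 58 mm high and 6 to 8 mm thick; axes as the crate's
- cell2 (a point): centre of the floor of a cell, 12 mm above the bench; the cell is 78 (crate's x) by 66 (y) mm, between walls 58 mm high and 6 to 8 mm thick; axes as the crate's
- cell3 (a point): centre of the floor of a cell, 12 mm above the bench; the cell is 78 (crate's x) by 66 (y) mm, between walls 58 mm high and 6 to 8 mm thick; axes as the crate's
- cell4 (a point): centre of the floor of a cell, 12 mm above the bench; the cell is 78 (crate's x) by 66 (y) mm, between walls 58 mm high and 6 to 8 mm thick; axes as the crate's
- cell5 (a point): centre of the floor of a cell, 12 mm above the bench; the cell is 78 (crate's x) by 66 (y) mm, between walls 58 mm high and 6 to 8 mm thick; axes as the crate's
- cell6 (a point): centre of the floor of a cell, 12 mm above the bench; the cell is 78 (crate's x) by 66 (y) mm, between walls 58 mm high and 6 to 8 mm thick; axes as the crate's
There are look-alikes about, which are no part of the job. Leave any pink look-alike of the jar3 alone.

How it is judged:
By the outcome, as a careful person would: the job done as asked, in the order asked, and still so for the second after the job is handed in, with the robot touching nothing.
Of jar1, jar2, jar3, jar4 only 3 to 4 are there at a start; the rules pass over those that are not, and their reading is None.
Of packed1, packed2, packed3 only 1 to 2 are there at a start; the rules pass over those that are not, and their reading is None.
At some moment in a run one of jar1, jar2, jar3, jar4, lid may be knocked a few centimetres aside while the robot is not near it.
It also fails if it takes over 208 s, if anything falls off the work surface, if the arm or the gripper's body presses on something with over 40 N, if the wrist force passes 120 N, or if a joint passes its speed limit or range.

## Working session

There is one attempt and no reset: what is moved stays moved. The work goes in short steps, Python scripts to look and compute and a tool call to move; the robot and the scene stay as the last step left them, time stands still between calls to the robot, and variables do not carry over. Pictures are saved under pics/ and viewed, at most 14 in all, crops included, and the job is handed in when it is done.

Besides the shell and the picture viewer there is one more tool, called after "Request:" as a command line: name --pt "numbers of a row" for each row, then --argument value for the rest. send_rows: Moves the arm, as the interface text tells. Shifts and turns lie within -1 to 1; 1 stands for 250 mm of shift or 90 degrees of turn. Its arguments: {"type":"object","properties":{"moves":{"type":"array"},"grip":{"type":"number"}},"required":["moves"]}

```bash
ls; mkdir -p pics; cat > h.py <<'E'
import numpy as np, cv2
from rig import readout, viewer, ticket
def snap(n,fn=None):
    s=readout.read_state(); im,d=viewer.capture(n); ci=viewer.camera_info(n)
    K=np.array([[ci['fx'],0,ci['cx']],[0,ci['fy'],ci['cy']],[0,0,1.]]); D=np.array(ci['distortion'],float)
    if n=='wrist':
        T=np.array(ci['tool_from_camera']); Rt=np.array(s['tcp_rot']); 
        Rwc=Rt@T[:3,:3]; c=Rt@T[:3,3]+np.array(s['position'])
    else:
        R=np.array(ci['R']); Rwc=R.T; c=-R.T@np.array(ci['t'])
    if fn: cv2.imwrite('pics/'+fn,im[:,:,::-1])
    return dict(im=im,d=d,K=K,D=D,R=Rwc,c=c)
def rays(v,px):
    u=cv2.undistortPoints(np.array(px,float).reshape(-1,1,2),v['K'],v['D']).reshape(-1,2)
    return np.c_[u,np.ones(len(u))]@v['R'].T
def onplane(v,px,z):
    r=rays(v,px); return v['c']+r*((z-v['c'][2])/r[:,2])[:,None]
def depthpt(v,px):
    px=np.array(px).reshape(-1,2); r=rays(v,px); d=v['d'][px[:,1].astype(int),px[:,0].astype(int)]
    return v['c']+r*d[:,None]
def cloud(v):
    g=np.stack(np.meshgrid(np.arange(640),np.arange(480)),-1).reshape(-1,2)
    return depthpt(v,g).reshape(480,640,3)
def proj(v,X):
    R=v['R'].T; return cv2.projectPoints(np.array(X,float).reshape(-1,3),cv2.Rodrigues(R)[0],-R@v['c'],v['K'],v['D'])[0].reshape(-1,2)
E
python3 - <<'E'
from h import *
s=readout.read_state()
print({k:np.round(v,3).tolist() for k,v in s.items()})
for n in ['scene','side','wrist']:
    v=snap(n,n+'0.png'); print(n,v['c'].round(3),v['R'][:,2].round(2),(v['d']>0).mean())
E
```

```text
pics
{'time_s': 0.0, 'joint_positions': [57.553, 30.28, 82.157, -0.0, 67.69, -10.228], 'qvel': [-0.021, -0.057, -0.109, -0.009, -0.013, 0.027], 'tau': [-0.001, -44.005, -17.659, 0.063, 0.058, -0.0], 'position': [0.236, 0.578, 0.222], 'tcp_rot': [[-0.926, 0.378, -0.001], [0.378, 0.926, -0.002], [0.0, -0.002, -1.0]], 'force': [0.09, -0.284, -0.153], 'moment': [0.022, -0.006, 0.01], 'grasp_force': 0.0, 'opening': 1.003}
scene [1.37  0.603 0.801] [-0.66 -0.5  -0.56] 0.9880598958333333
side [ 0.319 -0.848  0.934] [ 0.2   0.71 -0.67] 0.9959928385416666
wrist [0.174 0.604 0.384] [ 0.23 -0.1  -0.97] 0.9571940104166666
```

View pics/scene0.png

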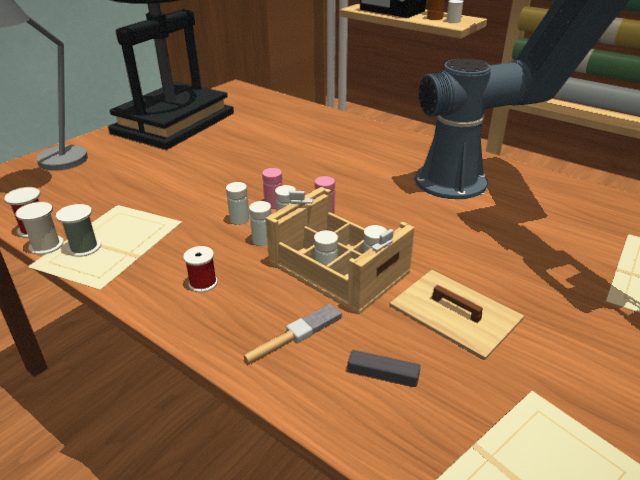

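View pics/side0.png

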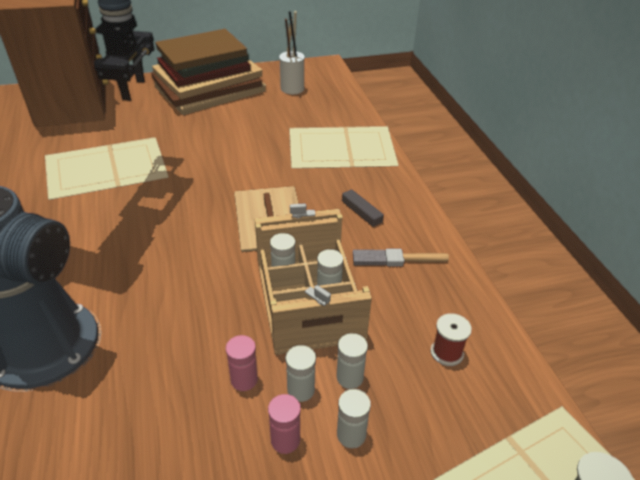

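Scene: white jars to pack at (237,203), (262,222), (286,200); pink look-alikes at (272,188), (324,195), to be left; packed ones at (326,250), (375,240); grey/dark pots at the far left (40,225) and (78,228) are bystanders. The same three jars appear in the side view at (301,373), (351,362), (353,418). Lid at scene (457,312), with the buttons on the crate ends at (300,197) and (380,240).

```bash
python3 - <<'E'
from h import *
for n in ['scene','side']:
    v=snap(n); P=cloud(v); hsv=cv2.cvtColor(v['im'],cv2.COLOR_RGB2HSV)
    z=P[...,2]; ws=(P[...,0]>.25)&(P[...,0]<.95)&(abs(P[...,1])<.6)
    print(n)
    for nm,m in [('white',(hsv[...,1]<60)&(hsv[...,2]>120)&(z>.07)&ws),('pink',(hsv[...,0]>155)&(hsv[...,0]<178)&(hsv[...,1]>60)&(hsv[...,1]<170)&(z>.08)&ws)]:
        k,l,st,c=cv2.connectedComponentsWithStats(m.astype('uint8'),connectivity=4)
        for i in range(1,k):
            if st[i,4]<25: continue
            q=P[l==i]; zt=np.percentile(q[:,2],90); t=q[q[:,2]>zt-.008]
            print(nm,c[i].round(),st[i,4],'ztop',zt.round(3),'ctr',((t.min(0)+t.max(0))/2).round(3),'ext',np.ptp(t,0).round(3))
    # lid, crate
    hue=hsv[...,0]; wood=(hue>14)&(hue<28)&(hsv[...,1]>60)&(hsv[...,2]>120)
    for nm,a,b in [('lid',.004,.02),('ends',.121,.134),('ledge',.113,.121),('steel',.133,.17)]:
        m=ws&(z>a)&(z<b)&(wood if nm=='lid' else True)
        k,l,st,c=cv2.connectedComponentsWithStats(m.astype('uint8'),connectivity=4)
        for i in range(1,k):
            if st[i,4]<60: continue
            q=P[l==i]; r=cv2.minAreaRect((q[:,:2]*1000).astype('float32'))
            print(nm,c[i].round(),st[i,4],np.round(r[0],1),np.round(r[1],1),round(r[2],1),'z',np.median(q[:,2]).round(4))
E
```

```text
scene
white [237. 189.] 239 ztop 0.101 ctr [ 0.531 -0.339  0.099] ext [0.053 0.053 0.012]
white [290. 194.] 303 ztop 0.156 ctr [ 0.53  -0.138  0.156] ext [0.025 0.032 0.008]
white [260. 208.] 269 ztop 0.102 ctr [ 0.564 -0.225  0.098] ext [0.053 0.053 0.009]
white [ 73. 213.] 485 ztop 0.103 ctr [ 0.849 -0.548  0.101] ext [0.077 0.08  0.01 ]
white [ 40. 216.] 47 ztop 0.103 ctr [ 0.902 -0.595  0.101] ext [0.043 0.01  0.009]
white [259. 221.] 26 ztop 0.074 ctr [ 0.581 -0.214  0.074] ext [0.02  0.023 0.007]
white [377. 236.] 414 ztop 0.156 ctr [0.548 0.117 0.154] ext [0.035 0.013 0.011]
white [326. 239.] 352 ztop 0.113 ctr [ 0.583 -0.011  0.11 ] ext [0.055 0.051 0.01 ]
white [198. 255.] 417 ztop 0.082 ctr [ 0.768 -0.218  0.079] ext [0.062 0.067 0.011]
white [328. 254.] 101 ztop 0.085 ctr [ 0.59  -0.004  0.082] ext [0.036 0.034 0.01 ]
pink [272. 175.] 245 ztop 0.101 ctr [ 0.418 -0.323  0.098] ext [0.052 0.053 0.01 ]
pink [325. 182.] 194 ztop 0.101 ctr [ 0.372 -0.181  0.099] ext [0.055 0.05  0.01 ]
lid [313. 283.] 232 [627.1 -16.5] [209.4  11.1] 86.4 z 0.0114
lid [383. 290.] 229 [545.7 124.
[... 1987 characters left out ...]
0.0105
lid [426. 257.] 244 [827.2  36.5] [ 31.8 100.8] 66.3 z 0.0167
lid [266. 298.] 182 [444.6   1.1] [198.7   5.4] 86.6 z 0.0122
lid [288. 288.] 111 [498.1  16.9] [14.2 72.2] 86.3 z 0.0124
ends [297. 217.] 626 [542.8 109. ] [ 36.4 188.8] 87.0 z 0.1275
ends [320. 302.] 947 [ 528.6 -135.5] [ 39.1 188.6] 86.6 z 0.1278
ledge [298. 224.] 531 [541.3 100.3] [ 23.5 186.2] 87.5 z 0.1181
ledge [347. 293.] 77 [ 582.8 -122.1] [10.2 62.9] 85.5 z 0.1186
ledge [295. 300.] 85 [ 481.8 -116.3] [ 9.6 70.7] 87.0 z 0.1186
ledge [321. 309.] 260 [ 527.  -147.9] [  6.6 185.1] 86.5 z 0.1167
steel [300. 210.] 243 [552.5 113.2] [18.6 53.9] 84.0 z 0.1453
steel [319. 294.] 294 [ 521.1 -133.1] [15.  57.7] 29.7 z 0.1456
```

```bash
cat >> h.py <<'E'
from scipy.spatial.transform import Rotation as Ro
def Rdown(yaw):
    a=np.radians(yaw); y=np.array([np.cos(a),np.sin(a),0]); z=np.array([0,0,-1.]); return np.c_[np.cross(y,z),y,z]
def go(xyz,yaw,p=None,R=None):
    "row (units) from pose p,R (default: measured) to a tool-down pose"
    s=readout.read_state(); p=np.array(s['position'] if p is None else p); R=np.array(s['tcp_rot']) if R is None else R
    T=Rdown(yaw); d=R.T@(np.array(xyz)-p)/.25; w=Ro.from_matrix(R.T@T).as_rotvec(degrees=True)/90
    print(np.round(np.r_[d,w],4).tolist()); return np.array(xyz),T
def gos(*wps):
    p=R=None
    for x,yaw in wps: p,R=go(x,yaw,p,R)
E
python3 -c "
from h import *
gos(([.42,.42,.33],40),([.50,.15,.33],0),([.53,-.10,.32],-3.4))"
```

```text
[-0.9203, -0.3086, -0.4316, -0.0007, 0.0, 0.3087]
[-1.033, -0.4491, 0.0, 0.0, 0.0, 0.4444]
[-1.0, 0.12, 0.04, 0.0, 0.0, 0.0378]
```

Request:
send_rows --pt "-0.92 -0.309 -0.432 0 0 0.309" --pt "-0.92 -0.309 -0.432 0 0 0.309" --pt "-0.92 -0.309 -0.432 0 0 0.309" --pt "-0.92 -0.309 -0.432 0 0 0.309" --pt "-0.92 -0.309 -0.432 0 0 0.309" --pt "-0.92 -0.309 -0.432 0 0 0.309" --pt "-0.92 -0.309 -0.432 0 0 0.309" --pt "-0.92 -0.309 -0.432 0 0 0.309"

```text
time_s: 1.05
position: [0.4188, 0.4203, 0.3297]
tcp_rot: [[-0.642, 0.766, -0.002], [0.766, 0.642, -0.0], [0.001, -0.002, -1.0]]
force: [-1.4, -0.3, -0.0]
opening: 1.0
grasp_force: 0.0
```

Request:
send_rows --pt "-1 -0.449 0 0 0 0.444" --pt "-1 -0.449 0 0 0 0.444" --pt "-1 -0.449 0 0 0 0.444" --pt "-1 -0.449 0 0 0 0.444" --pt "-1 -0.449 0 0 0 0.444" --pt "-1 -0.449 0 0 0 0.444" --pt "-1 -0.449 0 0 0 0.444" --pt "-1 -0.449 0 0 0 0.444" --pt "-1 -0.449 0 0 0 0.444" --pt "-1 -0.449 0 0 0 0.444"

```text
time_s: 2.05
position: [0.4938, 0.1582, 0.3303]
tcp_rot: [[-0.003, 1.0, -0.001], [1.0, 0.003, 0.0], [0.0, -0.001, -1.0]]
force: [-0.4, 0.2, -0.6]
opening: 1.0
grasp_force: 0.0
```

Request:
send_rows --pt "-1 0.12 0.04 0 0 0.038" --pt "-1 0.12 0.04 0 0 0.038" --pt "-1 0.12 0.04 0 0 0.038" --pt "-1 0.12 0.04 0 0 0.038" --pt "-1 0.12 0.04 0 0 0.038" --pt "-1 0.12 0.04 0 0 0.038" --pt "-1 0.12 0.04 0 0 0.038" --pt "-1 0.12 0.04 0 0 0.038" --pt "-1 0.12 0.04 0 0 0.038"

```text
time_s: 2.95
position: [0.5244, -0.0915, 0.3206]
tcp_rot: [[0.057, 0.998, -0.0], [0.998, -0.057, 0.001], [0.001, -0.0, -1.0]]
force: [0.7, 0.6, 0.3]
opening: 0.996
grasp_force: 0.0
```

```bash
python3 - <<'E'
from h import *
s=readout.read_state(); print(s['position'],np.round(s['tcp_rot'],3).tolist(),s['time_s'],np.round(s['joint_positions'],1))
v=snap('wrist','w1.png')
np.savez('w1.npz',**v)
E
```

```text
[ 0.52443336 -0.09153167  0.32061861] [[0.057, 0.998, -0.0], [0.998, -0.057, 0.001], [0.001, -0.0, -1.0]] 2.95 [-21.9  16.9  87.9   0.   75.2 -18.7]
```

View pics/w1.png

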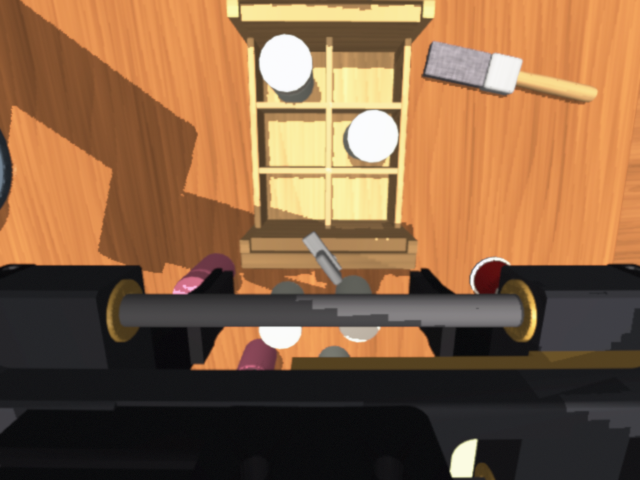

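The wrist view shows the crate from above: packed jars at (286,63) and (372,136), the lower cells and the right-hand button at (322,255) pointing inwards up-left, brush at (510,70).

```bash
cat >> h.py <<'E'
def comps(P,m,mn=60):
    k,l,st,c=cv2.connectedComponentsWithStats(m.astype('uint8'),connectivity=8)
    return [(c[i].round(),st[i,4],P[l==i]) for i in range(1,k) if st[i,4]>=mn]
def rect(q):
    r=cv2.minAreaRect((q[:,:2]*1000).astype('float32')); (w,h),a=r[1],r[2]
    if h>w: w,h,a=h,w,a+90
    return np.round(r[0],1).tolist(),round(w,1),round(h,1),round(a,1)
E
python3 - <<'E'
from h import *
v=dict(np.load('w1.npz')); P=cloud(v); z=P[...,2]; hsv=cv2.cvtColor(v['im'],cv2.COLOR_RGB2HSV)
ok=np.zeros_like(z,bool); ok[:275]=1; ok&=(v['d']>.15)
for nm,a,b,mn in [('cap',.105,.1145,200),('ledge',.1155,.1205,80),('end',.1255,.1305,80),('tongue',.131,.139,30),('wingtop',.152,.162,30),('walls',.064,.074,400)]:
    for c,n,q in comps(P,ok&(z>a)&(z<b),mn): print(nm,c,n,rect(q),'z',np.median(q[:,2]).round(4), 'xy',((q.min(0)+q.max(0))/2).round(4))
E
```

```text
cap [332.  24.] 655 ([543.1, 93.2], 188.3, 2.2, 176.6) z 0.1097 xy [0.5431 0.0929 0.1098]
cap [286.  63.] 2436 ([497.8, 59.9], 52.0, 51.7, 151.6) z 0.1123 xy [0.4978 0.0602 0.1097]
cap [372. 135.] 2058 ([580.6, -12.6], 51.2, 50.9, 44.1) z 0.1122 xy [ 0.581  -0.0128  0.1104]
ledge [331.  12.] 3410 ([542.9, 100.2], 187.7, 15.8, 176.6) z 0.1183 xy [0.5425 0.0999 0.118 ]
ledge [278. 244.] 765 ([473.0, -119.8], 72.5, 14.9, 176.5) z 0.1184 xy [ 0.473  -0.1198  0.118 ]
ledge [365. 244.] 1093 ([572.3, -125.7], 100.3, 15.2, 176.7) z 0.1184 xy [ 0.5726 -0.1256  0.118 ]
end [233.   8.] 225 ([460.9, 104.9], 23.5, 14.8, 178.2) z 0.1282 xy [0.4609 0.1052 0.128 ]
end [419.   6.] 299 ([604.4, 98.0], 67.1, 15.2, 173.7) z 0.1277 xy [0.6046 0.0964 0.1279]
end [276. 259.] 1343 ([479.3, -129.6], 87.9, 31.4, 175.3) z 0.1283 xy [ 0.4787 -0.129   0.128 ]
end [379. 259.] 1393 ([577.6, -134.9], 90.7, 32.0, 176.7) z 0.1283 xy [ 0.5781 -0.1372  0.128 ]
tongue [319. 247.] 417 ([523.1, -128.3], 49.8, 16.2, 124.5) z 0.1362 xy [ 0.5231 -0.1254  0.135 ]
wingtop [326. 264.] 260 ([527.1, -135.4], 27.7, 10.2, 123.6) z 0.158 xy [ 0.528  -0.1334  0.1561]
walls [329. 129.] 6059 ([536.5, -11.2], 211.3, 187.6, 86.5) z 0.0701 xy [ 0.5372 -0.0113  0.069 ]
```

Request:
send_rows --pt "0 0 0 0 0 0" --pt "0 0 0 0 0 0" --grip 0.45

```text
time_s: 3.2
position: [0.5247, -0.0927, 0.3207]
tcp_rot: [[0.058, 0.998, 0.0], [0.998, -0.058, -0.0], [-0.0, 0.0, -1.0]]
force: [-0.9, -0.5, 0.7]
opening: 0.894
grasp_force: 0.0
```

```bash
python3 -c "
from h import *
print(readout.read_state()['position'])
gos(([.529,-.139,.20],34.5),([.529,-.139,.1395],34.5))"
```

```text
[ 0.52465674 -0.09265497  0.32073545]
[-0.184, 0.028, 0.483, 0.0002, 0.0001, -0.4202]
[0.0, 0.0, 0.242, 0.0, 0.0, 0.0]
```

Request:
send_rows --pt "-0.184 0.028 0.483 0 0 -0.42" --pt "-0.184 0.028 0.483 0 0 -0.42" --pt "-0.184 0.028 0.483 0 0 -0.42" --pt "-0.184 0.028 0.483 0 0 -0.42" --pt "-0.184 0.028 0.483 0 0 -0.42" --pt "-0.184 0.028 0.483 0 0 -0.42" --pt "-0.184 0.028 0.483 0 0 -0.42" --pt "-0.184 0.028 0.483 0 0 -0.42"

```text
time_s: 4.0
position: [0.5291, -0.1398, 0.2001]
tcp_rot: [[-0.564, 0.826, 0.001], [0.826, 0.564, -0.0], [-0.001, 0.0, -1.0]]
force: [1.0, 0.4, -0.5]
opening: 0.449
grasp_force: 0.0
```

```bash
python3 -c "
from h import *
print(readout.read_state()['position'],readout.read_state()['opening'])
gos(([.529,-.139,.1395],34.5))"
```

```text
[ 0.52907776 -0.13980901  0.20013321] 0.44927406232106015
[0.003, 0.0015, 0.2425, 0.0002, 0.0004, -0.0016]
```

Request:
send_rows --pt "0 0 0.1 0 0 0" --pt "0 0 0.2 0 0 0" --pt "0 0 0.24 0 0 0" --pt "0 0 0.24 0 0 0" --pt "0 0 0.24 0 0 0"

```text
time_s: 4.5
position: [0.5294, -0.1401, 0.1404]
tcp_rot: [[-0.565, 0.825, 0.001], [0.825, 0.565, -0.0], [-0.001, 0.001, -1.0]]
force: [0.0, -0.9, 0.4]
opening: 0.448
grasp_force: 0.0
```

Request:
send_rows --pt "0 0 0 0 0 0" --pt "0 0 0 0 0 0" --pt "0 0 0 0 0 0" --pt "0 0 0 0 0 0" --pt "0 0 0 0 0 0" --pt "0 0 0 0 0 0" --pt "0 0 0 0 0 0" --pt "0 0 0 0 0 0" --grip 0

```text
time_s: 5.3
position: [0.5294, -0.1397, 0.1401]
tcp_rot: [[-0.565, 0.825, 0.001], [0.825, 0.565, 0.0], [-0.001, 0.001, -1.0]]
force: [1.3, 2.5, 3.1]
opening: 0.11
grasp_force: 29.9
```

Request:
send_rows --pt "0 0 0 0 0 -0.06" --pt "0 0 0 0 0 -0.12" --pt "0 0 0 0 0 -0.18" --pt "0 0 0 0 0 -0.24" --pt "0 0 0 0 0 -0.3" --pt "0 0 0 0 0 -0.36" --pt "0 0 0 0 0 -0.42" --pt "0 0 0 0 0 -0.48" --pt "0 0 0 0 0 -0.54" --pt "0 0 0 0 0 -0.58" --pt "0 0 0 0 0 -0.58"

```text
time_s: 6.4
position: [0.5295, -0.1396, 0.1401]
tcp_rot: [[-0.998, 0.06, 0.001], [0.06, 0.998, 0.0], [-0.001, 0.0, -1.0]]
force: [1.9, 3.6, 2.9]
opening: 0.113
grasp_force: 29.9
```

Request:
send_rows --pt "0 0 0 0 0 0" --pt "0 0 0 0 0 0" --pt "0 0 0 0 0 0" --pt "0 0 -0.15 0 0 0" --pt "0 0 -0.35 0 0 0" --pt "0 0 -0.48 0 0 0" --pt "0 0 -0.48 0 0 0" --pt "0 0 -0.48 0 0 0" --grip 0.45

```text
time_s: 7.2
position: [0.5287, -0.1402, 0.2602]
tcp_rot: [[-0.998, 0.06, 0.001], [0.06, 0.998, -0.001], [-0.001, -0.001, -1.0]]
force: [0.3, 1.0, -0.4]
opening: 0.446
grasp_force: 0.0
```

```bash
cat >> h.py <<'E'
def caps(n,zl=.093,zh=.105,ylo=-.45,yhi=-.16):
    v=snap(n); P=cloud(v); hsv=cv2.cvtColor(v['im'],cv2.COLOR_RGB2HSV); z=P[...,2]
    m=(hsv[...,1]<60)&(hsv[...,2]>110)&(z>zl)&(z<zh)&(P[...,0]>.3)&(P[...,0]<.72)&(P[...,1]>ylo)&(P[...,1]<yhi)
    for c,k,q in comps(P,m,50): print(n,c,k,((q.min(0)+q.max(0))/2).round(4),np.ptp(q,0).round(3))
E
python3 -c "
from h import *
caps('side');caps('scene')
s=readout.read_state();print(s['position'])
gos(([.5625,-.227,.26],-3.4),([.5625,-.227,.066],-3.4))"
```

```text
side [352. 346.] 568 [ 0.5609 -0.2304  0.0989] [0.051 0.052 0.012]
side [300. 358.] 608 [ 0.4646 -0.2335  0.0989] [0.051 0.056 0.012]
side [354. 404.] 737 [ 0.5278 -0.3447  0.0984] [0.052 0.052 0.011]
scene [236. 188.] 196 [ 0.5309 -0.3406  0.0987] [0.055 0.051 0.011]
scene [284. 191.] 177 [ 0.4674 -0.2327  0.0988] [0.053 0.052 0.011]
scene [260. 207.] 216 [ 0.5645 -0.2259  0.0988] [0.054 0.049 0.011]
[ 0.52762513 -0.13956764  0.25826745]
[-0.1601, -0.3408, -0.0078, -0.0011, -0.0022, 0.9997]
[0.0, 0.0, 0.776, 0.0, 0.0, 0.0]
```

Request:
send_rows --pt "-0.16 -0.341 0 0 0 1" --pt "-0.16 -0.341 0 0 0 1" --pt "-0.16 -0.341 0 0 0 1" --pt "-0.16 -0.341 0 0 0 1" --pt "-0.16 -0.341 0 0 0 1" --pt "-0.16 -0.341 0 0 0 1" --pt "-0.16 -0.341 0 0 0 1" --pt "-0.16 -0.341 0 0 0 1" --pt "-0.16 -0.341 0 0 0 1" --pt "-0.16 -0.341 0 0 0 1" --pt "-0.16 -0.341 0 0 0 1" --pt "-0.16 -0.341 0 0 0 1" --grip 0.92

```text
time_s: 8.5
position: [0.5627, -0.2269, 0.2575]
tcp_rot: [[0.059, 0.998, -0.004], [0.998, -0.059, 0.002], [0.002, -0.004, -1.0]]
force: [-0.1, -0.8, -0.8]
opening: 0.922
grasp_force: 0.0
```

Request:
send_rows --pt "0 0 0 0 0 0" --pt "0 0 0 0 0 0"

```text
time_s: 8.7
position: [0.5634, -0.2272, 0.2589]
tcp_rot: [[0.058, 0.998, -0.002], [0.998, -0.058, 0.001], [0.001, -0.002, -1.0]]
force: [-0.5, 0.3, -0.3]
opening: 0.924
grasp_force: 0.0
```

```bash
python3 -c "
from h import *
s=readout.read_state();print(s['position'],s['opening'])
gos(([.5625,-.2275,.066],-3.4))"
```

```text
[ 0.56337562 -0.22722781  0.25887768] 0.9238131918463863
[-0.0019, -0.0022, 0.7715, -0.001, -0.0005, 0.0005]
```

Request:
send_rows --pt "0 0 0.2 0 0 0" --pt "0 0 0.4 0 0 0" --pt "0 0 0.55 0 0 0" --pt "0 0 0.68 0 0 0" --pt "0 0 0.77 0 0 0" --pt "0 0 0.77 0 0 0" --pt "0 0 0.77 0 0 0"

```text
time_s: 9.4
position: [0.5639, -0.2275, 0.0673]
tcp_rot: [[0.059, 0.998, -0.0], [0.998, -0.059, 0.0], [0.0, -0.0, -1.0]]
force: [-0.8, 0.2, 0.5]
opening: 0.919
grasp_force: 0.0
```

Request:
send_rows --pt "0 0 0 0 0 0" --pt "0 0 0 0 0 0" --pt "0 0 0 0 0 0" --pt "0 0 0 0 0 0" --pt "0 0 0 0 0 0" --pt "0 0 0 0 0 0" --pt "0 0 0 0 0 0" --grip 0.3

```text
time_s: 10.1
position: [0.5638, -0.2276, 0.068]
tcp_rot: [[0.059, 0.998, 0.0], [0.998, -0.059, -0.0], [-0.0, 0.0, -1.0]]
force: [-1.9, 0.5, 5.5]
opening: 0.589
grasp_force: 30.0
```

Request:
send_rows --pt "0 0 -0.05 0 0 0" --pt "0 0 -0.2 0 0 0" --pt "0 0 -0.4 0 0 0" --pt "0 0 -0.6 0 0 0" --pt "0 0 -0.76 0 0 0" --pt "0 0 -0.8 0 0 0" --pt "0 0 -0.8 0 0 0" --pt "0 0 -0.8 0 0 0"

```text
time_s: 10.9
position: [0.5623, -0.2265, 0.265]
tcp_rot: [[0.06, 0.998, -0.004], [0.998, -0.059, 0.003], [0.002, -0.004, -1.0]]
force: [-0.4, 0.3, -3.5]
opening: 0.589
grasp_force: 30.0
```

```bash
python3 -c "
from h import *
s=readout.read_state();print(s['position'],s['opening'])
gos(([.5744,-.0857,.265],-3.45),([.5744,-.0857,.080],-3.45))
caps('side',.1,.35,-.3,-.1)"
```

```text
[ 0.56228029 -0.22648077  0.26500051] 0.5887915429134378
[0.565, 0.0149, 0.0013, -0.0026, -0.0015, 0.0004]
[0.0, 0.0, 0.74, 0.0, 0.0, 0.0]
side [358. 286.] 1703 [ 0.5575 -0.2353  0.2679] [0.058 0.054 0.145]
side [318. 297.] 347 [ 0.5179 -0.1386  0.1446] [0.053 0.021 0.036]
side [300. 357.] 333 [ 0.4641 -0.2352  0.1031] [0.05  0.051 0.006]
```

Request:
send_rows --pt "0.14 0.004 0 0 0 0" --pt "0.3 0.008 0 0 0 0" --pt "0.45 0.012 0 0 0 0" --pt "0.565 0.015 0 0 0 0" --pt "0.565 0.015 0 0 0 0" --pt "0.565 0.015 0 0 0 0" --pt "0.565 0.015 0 0 0 0"

```text
time_s: 11.65
position: [0.5754, -0.0873, 0.2658]
tcp_rot: [[0.06, 0.998, -0.003], [0.998, -0.06, 0.0], [0.0, -0.003, -1.0]]
force: [-0.3, -0.8, -2.5]
opening: 0.588
grasp_force: 30.0
```

```bash
python3 -c "
from h import *
s=readout.read_state();print(s['position'],s['opening'],s['force'])
gos(([.5744,-.0857,.080],-3.45))"
```

```text
[ 0.57537341 -0.08727593  0.2657859 ] 0.5882399024246829 [-0.29858712 -0.80686073 -2.50589614]
[0.0059, -0.0023, 0.7432, -0.0017, -0.0001, 0.0001]
```

Request:
send_rows --pt "0.006 -0.003 0.15 0 0 0" --pt "0.006 -0.003 0.3 0 0 0" --pt "0.006 -0.003 0.45 0 0 0" --pt "0.006 -0.003 0.6 0 0 0" --pt "0.006 -0.003 0.68 0 0 0" --pt "0.006 -0.003 0.71 0 0 0" --pt "0.006 -0.003 0.725 0 0 0" --pt "0.006 -0.003 0.733 0 0 0" --pt "0.006 -0.003 0.738 0 0 0" --pt "0.006 -0.003 0.738 0 0 0"

```text
time_s: 12.65
position: [0.5759, -0.0854, 0.0838]
tcp_rot: [[0.06, 0.998, 0.002], [0.998, -0.06, -0.001], [-0.001, 0.002, -1.0]]
force: [0.3, -0.2, -2.4]
opening: 0.589
grasp_force: 30.0
```

Request:
send_rows --pt "0 0 0.004 0 0 0" --pt "0 0 0.008 0 0 0" --pt "0 0 0.01 0 0 0" --pt "0 0 0.012 0 0 0" --pt "0 0 0.012 0 0 0"

```text
time_s: 13.15
position: [0.5753, -0.0851, 0.08]
tcp_rot: [[0.059, 0.998, 0.0], [0.998, -0.059, -0.0], [-0.0, 0.0, -1.0]]
force: [-0.2, 0.1, -0.0]
opening: 0.589
grasp_force: 30.0
```

Weight is supported; release and lift.

Request:
send_rows --pt "0 0 0 0 0 0" --pt "0 0 0 0 0 0" --pt "0 0 0 0 0 0" --pt "0 0 0 0 0 0" --pt "0 0 -0.1 0 0 0" --pt "0 0 -0.3 0 0 0" --pt "0 0 -0.5 0 0 0" --pt "0 0 -0.68 0 0 0" --pt "0 0 -0.72 0 0 0" --pt "0 0 -0.72 0 0 0" --grip 0.72

```text
time_s: 14.15
position: [0.5764, -0.0855, 0.2622]
tcp_rot: [[0.059, 0.998, 0.005], [0.998, -0.059, -0.002], [-0.002, 0.005, -1.0]]
force: [0.3, -0.3, -0.6]
opening: 0.721
grasp_force: 0.0
```

```bash
python3 -c "
from h import *
caps('side');caps('scene');caps('wrist',.1,.116,-.13,.15)
s=readout.read_state();print(s['position'],s['opening'])
gos(([.4663,-.2325,.26],-3.45))"
```

```text
side [300. 358.] 623 [ 0.4648 -0.2325  0.0989] [0.05  0.057 0.012]
side [354. 404.] 723 [ 0.5279 -0.3441  0.0989] [0.051 0.052 0.011]
scene [236. 188.] 192 [ 0.5296 -0.3395  0.0979] [0.054 0.05  0.01 ]
scene [284. 191.] 180 [ 0.4677 -0.2344  0.0985] [0.054 0.051 0.011]
wrist [218.  58.] 3472 [0.4978 0.0598 0.1094] [0.052 0.051 0.011]
wrist [325. 144.] 2906 [ 0.5815 -0.0131  0.1124] [0.051 0.052 0.006]
wrist [322. 227.] 2514 [ 0.5742 -0.0861  0.1075] [0.051 0.052 0.015]
[ 0.57375682 -0.08462404  0.25761032] 0.7200371368767228
[-0.616, -0.3939, -0.0086, -0.0028, -0.0008, 0.0004]
```

Request:
send_rows --pt "-0.15 -0.1 0 0 0 0" --pt "-0.3 -0.2 0 0 0 0" --pt "-0.45 -0.3 0 0 0 0" --pt "-0.6 -0.385 0 0 0 0" --pt "-0.616 -0.394 0 0 0 0" --pt "-0.616 -0.394 0 0 0 0" --pt "-0.616 -0.394 0 0 0 0" --pt "-0.616 -0.394 0 0 0 0" --grip 0.92

```text
time_s: 15.1
position: [0.4681, -0.2316, 0.2591]
tcp_rot: [[0.058, 0.998, -0.001], [0.998, -0.058, 0.001], [0.001, -0.001, -1.0]]
force: [-0.1, -0.3, 0.0]
opening: 0.923
grasp_force: 0.0
```

```bash
python3 -c "
from h import *
s=readout.read_state();print(s['position'],s['opening'])
gos(([.4663,-.2325,.067],-3.45))"
```

```text
[ 0.46812182 -0.23160161  0.25906255] 0.9234065086319502
[-0.005, -0.0062, 0.7683, -0.0007, -0.0008, 0.0016]
```

Request:
send_rows --pt "-0.005 -0.006 0.2 0 0 0" --pt "-0.005 -0.006 0.4 0 0 0" --pt "-0.005 -0.006 0.55 0 0 0" --pt "-0.005 -0.006 0.68 0 0 0" --pt "-0.005 -0.006 0.768 0 0 0" --pt "-0.005 -0.006 0.768 0 0 0" --pt "-0.005 -0.006 0.768 0 0 0"

```text
time_s: 15.8
position: [0.4668, -0.2334, 0.0678]
tcp_rot: [[0.058, 0.998, -0.0], [0.998, -0.058, 0.0], [0.0, -0.0, -1.0]]
force: [0.2, -0.4, 0.2]
opening: 0.919
grasp_force: 0.0
```

Request:
send_rows --pt "0 0 0 0 0 0" --pt "0 0 0 0 0 0" --pt "0 0 0 0 0 0" --pt "0 0 0 0 0 0" --pt "0 0 0 0 0 0" --pt "0 0 0 0 0 0" --pt "0 0 0 0 0 0" --grip 0.3

```text
time_s: 16.5
position: [0.4663, -0.2344, 0.0684]
tcp_rot: [[0.06, 0.998, 0.001], [0.998, -0.06, -0.001], [-0.001, 0.001, -1.0]]
force: [-1.0, -0.3, 5.0]
opening: 0.59
grasp_force: 30.0
```

Request:
send_rows --pt "0 0 -0.05 0 0 0" --pt "0 0 -0.2 0 0 0" --pt "0 0 -0.4 0 0 0" --pt "0 0 -0.6 0 0 0" --pt "0 0 -0.76 0 0 0" --pt "0 0 -0.8 0 0 0" --pt "0 0 -0.8 0 0 0" --pt "0 0 -0.8 0 0 0"

```text
time_s: 17.3
position: [0.4648, -0.2331, 0.2659]
tcp_rot: [[0.06, 0.998, -0.003], [0.998, -0.06, 0.003], [0.002, -0.003, -1.0]]
force: [-0.2, 0.1, -3.7]
opening: 0.59
grasp_force: 30.0
```

```bash
python3 -c "
from h import *
s=readout.read_state();print(s['position'],s['opening'])
gos(([.4896,-.0806,.265],-3.45))"
```

```text
[ 0.46482974 -0.233086    0.26592878] 0.5896519577343203
[0.6147, 0.0626, 0.005, -0.0022, -0.0016, 0.0004]
```

Request:
send_rows --pt "0.15 0.015 0 0 0 0" --pt "0.3 0.03 0 0 0 0" --pt "0.45 0.045 0 0 0 0" --pt "0.6 0.06 0 0 0 0" --pt "0.614 0.063 0 0 0 0" --pt "0.614 0.063 0 0 0 0" --pt "0.614 0.063 0 0 0 0"

```text
time_s: 18.0
position: [0.4904, -0.0824, 0.2663]
tcp_rot: [[0.06, 0.998, -0.003], [0.998, -0.06, 0.0], [0.0, -0.003, -1.0]]
force: [1.0, -0.0, -3.0]
opening: 0.592
grasp_force: 30.0
```

```bash
python3 -c "
from h import *
s=readout.read_state();print(s['position'],s['opening'],s['force'])
gos(([.4896,-.0806,.0815],-3.45))"
```

```text
[ 0.49039545 -0.08235387  0.26630019] 0.592189718116493 [ 1.01509838 -0.03592118 -3.00541165]
[0.0066, -0.0014, 0.7392, -0.0019, -0.0002, 0.0003]
```

Request:
send_rows --pt "0.004 -0.003 0.15 0 0 0" --pt "0.004 -0.003 0.3 0 0 0" --pt "0.004 -0.003 0.45 0 0 0" --pt "0.004 -0.003 0.6 0 0 0" --pt "0.004 -0.003 0.68 0 0 0" --pt "0.004 -0.003 0.71 0 0 0" --pt "0.004 -0.003 0.725 0 0 0" --pt "0.004 -0.003 0.733 0 0 0" --pt "0.004 -0.003 0.738 0 0 0" --pt "0.004 -0.003 0.738 0 0 0"

```text
time_s: 19.0
position: [0.491, -0.0811, 0.0841]
tcp_rot: [[0.059, 0.998, 0.002], [0.998, -0.059, -0.001], [-0.001, 0.002, -1.0]]
force: [-0.9, 0.9, -2.7]
opening: 0.592
grasp_force: 30.0
```

Request:
send_rows --pt "0 0 0.003 0 0 0" --pt "0 0 0.006 0 0 0" --pt "0 0 0.008 0 0 0" --pt "0 0 0.01 0 0 0" --pt "0 0 0.01 0 0 0"

```text
time_s: 19.5
position: [0.4903, -0.0807, 0.0808]
tcp_rot: [[0.059, 0.998, -0.0], [0.998, -0.059, 0.0], [0.0, -0.0, -1.0]]
force: [0.2, 0.1, -1.8]
opening: 0.59
grasp_force: 30.0
```

Request:
send_rows --pt "0 0 0.002 0 0 0" --pt "0 0 0.003 0 0 0" --pt "0 0 0.003 0 0 0"

```text
time_s: 19.8
position: [0.4903, -0.0808, 0.0804]
tcp_rot: [[0.059, 0.998, 0.0], [0.998, -0.059, -0.0], [-0.0, 0.0, -1.0]]
force: [-1.6, 0.5, 3.0]
opening: 0.589
grasp_force: 30.0
```

Request:
send_rows --pt "0 0 0 0 0 0" --pt "0 0 0 0 0 0" --pt "0 0 0 0 0 0" --pt "0 0 0 0 0 0" --pt "0 0 -0.1 0 0 0" --pt "0 0 -0.3 0 0 0" --pt "0 0 -0.5 0 0 0" --pt "0 0 -0.68 0 0 0" --pt "0 0 -0.72 0 0 0" --pt "0 0 -0.72 0 0 0" --grip 0.72

```text
time_s: 20.8
position: [0.4914, -0.0812, 0.2619]
tcp_rot: [[0.059, 0.998, 0.005], [0.998, -0.059, -0.002], [-0.002, 0.005, -1.0]]
force: [1.2, 0.1, -0.6]
opening: 0.721
grasp_force: 0.0
```

```bash
python3 -c "
from h import *
caps('side');caps('scene');caps('wrist',.1,.116,-.13,.15)
s=readout.read_state();print(s['position'],s['opening'])
gos(([.51,-.2,.26],-3.45),([.529,-.342,.26],-3.45))"
```

```text
side [354. 404.] 731 [ 0.5284 -0.3446  0.0985] [0.052 0.052 0.011]
scene [236. 188.] 194 [ 0.5296 -0.3396  0.0981] [0.053 0.052 0.01 ]
wrist [322.  57.] 3463 [0.4975 0.0601 0.1074] [0.051 0.052 0.014]
wrist [423. 144.] 2956 [ 0.5806 -0.0133  0.1073] [0.051 0.051 0.015]
wrist [322. 223.] 2528 [ 0.4899 -0.0785  0.1074] [0.05  0.051 0.015]
wrist [414. 226.] 2571 [ 0.5738 -0.086   0.1076] [0.051 0.052 0.015]
[ 0.48895097 -0.08026701  0.2581297 ] 0.7240108812364658
[-0.4731, 0.1125, -0.0086, -0.0026, -0.0009, 0.0004]
[-0.5624, 0.11, 0.0, 0.0, 0.0, 0.0]
```

Total displacement is about (-1.035, 0.2225); I'll split it over two calls.

Request:
send_rows --pt "-0.15 0.04 0 0 0 0" --pt "-0.3 0.08 0 0 0 0" --pt "-0.45 0.11 0 0 0 0" --pt "-0.6 0.14 0 0 0 0" --pt "-0.75 0.17 0 0 0 0" --pt "-0.9 0.2 0 0 0 0" --pt "-0.98 0.22 0 0 0 0" --pt "-0.98 0.22 0 0 0 0" --pt "-0.98 0.22 0 0 0 0" --pt "-0.98 0.22 0 0 0 0" --grip 0.92

```text
time_s: 21.95
position: [0.5299, -0.3268, 0.2586]
tcp_rot: [[0.059, 0.998, -0.003], [0.998, -0.059, 0.003], [0.003, -0.003, -1.0]]
force: [-0.1, 0.9, 0.4]
opening: 0.919
grasp_force: 0.0
```

```bash
python3 -c "
from h import *
s=readout.read_state();print(s['position'],s['opening'])
gos(([.529,-.342,.067],-3.45))"
```

```text
[ 0.52993112 -0.32677945  0.25856615] 0.9189408945325086
[-0.0631, 0.002, 0.7661, -0.0018, -0.0017, 0.001]
```

Request:
send_rows --pt "-0.062 0 0.1 0 0 0" --pt "-0.062 0 0.3 0 0 0" --pt "-0.062 0 0.5 0 0 0" --pt "-0.062 0 0.65 0 0 0" --pt "-0.062 0 0.766 0 0 0" --pt "-0.062 0 0.766 0 0 0" --pt "-0.062 0 0.766 0 0 0"

```text
time_s: 22.65
position: [0.5299, -0.343, 0.0688]
tcp_rot: [[0.058, 0.998, -0.001], [0.998, -0.058, 0.001], [0.001, -0.001, -1.0]]
force: [-0.1, 0.3, 0.4]
opening: 0.92
grasp_force: 0.0
```

Request:
send_rows --pt "0 0 0 0 0 0" --pt "0 0 0 0 0 0" --pt "0 0 0 0 0 0" --pt "0 0 0 0 0 0" --pt "0 0 0 0 0 0" --pt "0 0 0 0 0 0" --pt "0 0 0 0 0 0" --grip 0.3

```text
time_s: 23.35
position: [0.53, -0.3444, 0.0694]
tcp_rot: [[0.059, 0.998, 0.001], [0.998, -0.059, -0.001], [-0.001, 0.001, -1.0]]
force: [-1.4, -0.2, 7.0]
opening: 0.592
grasp_force: 30.0
```

Request:
send_rows --pt "0 0 -0.05 0 0 0" --pt "0 0 -0.2 0 0 0" --pt "0 0 -0.4 0 0 0" --pt "0 0 -0.6 0 0 0" --pt "0 0 -0.76 0 0 0" --pt "0 0 -0.8 0 0 0" --pt "0 0 -0.8 0 0 0" --pt "0 0 -0.8 0 0 0"

```text
time_s: 24.15
position: [0.5284, -0.3429, 0.2661]
tcp_rot: [[0.06, 0.998, -0.004], [0.998, -0.06, 0.003], [0.003, -0.004, -1.0]]
force: [-0.6, -0.2, -2.8]
opening: 0.593
grasp_force: 30.0
```

```bash
python3 -c "
from h import *
s=readout.read_state();print(s['position'],s['opening'])
gos(([.51,-.12,.268],-3.45),([.4939,-.0086,.268],-3.45))"
```

```text
[ 0.52841472 -0.34293077  0.26608593] 0.5925239705303844
[0.8858, -0.1267, -0.0044, -0.0025, -0.002, 0.0004]
[0.4409, -0.0911, 0.0, 0.0, 0.0, 0.0]
```

Request:
send_rows --pt "0.12 -0.017 -0.01 0 0 0" --pt "0.28 -0.04 -0.01 0 0 0" --pt "0.44 -0.063 -0.01 0 0 0" --pt "0.6 -0.085 -0.01 0 0 0" --pt "0.75 -0.107 -0.01 0 0 0" --pt "0.886 -0.127 -0.01 0 0 0" --pt "0.886 -0.127 -0.01 0 0 0"

```text
time_s: 24.85
position: [0.5078, -0.1157, 0.2678]
tcp_rot: [[0.055, 0.998, -0.009], [0.998, -0.055, 0.006], [0.006, -0.009, -1.0]]
force: [-0.2, -0.8, -2.6]
opening: 0.589
grasp_force: 30.0
```

Request:
send_rows --pt "0.15 -0.03 0 0 0 0" --pt "0.3 -0.06 0 0 0 0" --pt "0.44 -0.091 0 0 0 0" --pt "0.44 -0.091 0 0 0 0" --pt "0.44 -0.091 0 0 0 0" --pt "0.44 -0.091 0 0 0 0"

```text
time_s: 25.45
position: [0.495, -0.0108, 0.2699]
tcp_rot: [[0.06, 0.998, -0.002], [0.998, -0.06, -0.0], [-0.0, -0.002, -1.0]]
force: [-0.8, -0.7, -2.2]
opening: 0.593
grasp_force: 30.0
```

```bash
python3 -c "
from h import *
s=readout.read_state();print(s['position'],s['opening'],s['force'])
gos(([.4939,-.0086,.082],-3.45))"
```

```text
[ 0.49497878 -0.01084717  0.26989513] 0.5927096093287911 [-0.76801187 -0.68720495 -2.21519764]
[0.0089, -0.0034, 0.7516, -0.0012, 0.0002, -0.0]
```

Request:
send_rows --pt "0.006 -0.003 0.15 0 0 0" --pt "0.006 -0.003 0.3 0 0 0" --pt "0.006 -0.003 0.45 0 0 0" --pt "0.006 -0.003 0.6 0 0 0" --pt "0.006 -0.003 0.68 0 0 0" --pt "0.006 -0.003 0.72 0 0 0" --pt "0.006 -0.003 0.737 0 0 0" --pt "0.006 -0.003 0.744 0 0 0" --pt "0.006 -0.003 0.748 0 0 0" --pt "0.006 -0.003 0.748 0 0 0"

```text
time_s: 26.45
position: [0.4952, -0.0086, 0.0849]
tcp_rot: [[0.059, 0.998, 0.002], [0.998, -0.059, -0.001], [-0.0, 0.002, -1.0]]
force: [0.4, 0.1, -2.2]
opening: 0.59
grasp_force: 30.0
```

Request:
send_rows --pt "0 0 0.003 0 0 0" --pt "0 0 0.006 0 0 0" --pt "0 0 0.008 0 0 0" --pt "0 0 0.008 0 0 0"

```text
time_s: 26.85
position: [0.4944, -0.0084, 0.0821]
tcp_rot: [[0.059, 0.998, 0.0], [0.998, -0.059, -0.0], [-0.0, 0.0, -1.0]]
force: [0.3, 1.2, -3.0]
opening: 0.588
grasp_force: 30.0
```

Request:
send_rows --pt "0 0 0.002 0 0 0" --pt "0 0 0.004 0 0 0" --pt "0 0 0.004 0 0 0"

```text
time_s: 27.15
position: [0.4944, -0.0084, 0.0814]
tcp_rot: [[0.059, 0.998, 0.0], [0.998, -0.059, -0.0], [-0.0, 0.0, -1.0]]
force: [-1.4, 0.3, 2.0]
opening: 0.592
grasp_force: 30.0
```

Request:
send_rows --pt "0 0 0 0 0 0" --pt "0 0 0 0 0 0" --pt "0 0 0 0 0 0" --pt "0 0 0 0 0 0" --pt "0 0 -0.1 0 0 0" --pt "0 0 -0.3 0 0 0" --pt "0 0 -0.5 0 0 0" --pt "0 0 -0.7 0 0 0" --pt "0 0 -0.9 0 0 0" --pt "0 0 -0.92 0 0 0" --pt "0 0 -0.92 0 0 0" --pt "0 0 -0.92 0 0 0" --grip 0.72

```text
time_s: 28.35
position: [0.4932, -0.0081, 0.3095]
tcp_rot: [[0.059, 0.998, -0.003], [0.998, -0.059, 0.001], [0.001, -0.003, -1.0]]
force: [-0.3, 0.2, -0.1]
opening: 0.72
grasp_force: 0.0
```

```bash
cat > look.py <<'E'
from h import *
import sys
v=snap('wrist',sys.argv[1]); P=cloud(v); z=P[...,2]
ok=np.zeros_like(z,bool); ok[:275]=1; ok&=(v['d']>.15)
for nm,a,b,mn in [('cap',.105,.1145,200),('end',.1255,.1305,80),('tongue',.131,.139,30),('wingtop',.152,.162,30),('lid',.006,.014,1500),('bar',.036,.048,200)]:
    for c,n,q in comps(P,ok&(z>a)&(z<b)&(P[...,0]<.68)&(P[...,0]>.3),mn): print(nm,c,n,rect(q),'z',np.median(q[:,2]).round(4))
s=readout.read_state(); print(s['position'],s['time_s'])
E
python3 look.py w2.png
```

```text
cap [323. 148.] 2151 ([497.7, 60.7], 51.3, 50.7, 176.5) z 0.1123
cap [323. 214.] 1887 ([494.2, -6.6], 51.1, 50.7, 87.7) z 0.1123
cap [405. 215.] 1897 ([581.2, -12.6], 51.0, 50.7, 88.4) z 0.1122
cap [387. 264.] 711 ([562.2, -65.0], 50.1, 24.3, 178.1) z 0.1122
cap [323. 266.] 678 ([491.3, -63.0], 50.8, 21.0, 175.5) z 0.1123
end [309.  86.] 1995 ([505.3, 111.6], 110.3, 30.6, 177.0) z 0.1283
end [444.  86.] 1470 ([602.3, 105.1], 71.5, 31.7, 176.8) z 0.1281
tongue [392.  87.] 546 ([555.8, 113.8], 50.3, 16.5, 173.1) z 0.1362
wingtop [373.  78.] 574 ([543.9, 115.9], 36.0, 10.5, 171.7) z 0.1578
lid [319.  33.] 8486 ([501.3, 194.7], 159.0, 72.9, 176.3) z 0.0102
lid [392. 146.] 2968 ([586.2, 57.8], 72.5, 66.0, 176.4) z 0.0122
bar [420. 153.] 210 ([607.7, 42.0], 87.6, 43.3, 45.3) z 0.0436
[ 0.49293997 -0.00807428  0.3089553 ] 28.4
```

View pics/w2.png

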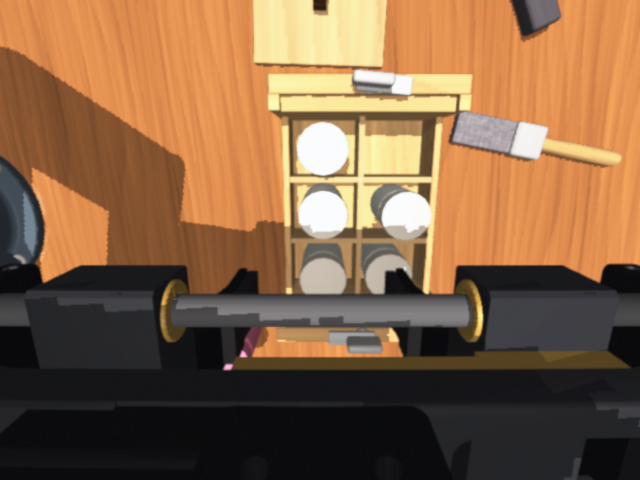

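Both caps rows and tops (0.112) are right: 3 jars newly packed, with five in all. The far (left) button at (385,85) is turned ~4° from its zero, so I'll set it straight too.

```bash
python3 -c "
from h import *
gos(([.544,.1163,.20],83),([.544,.1163,.14],83))"
```

```text
[0.5084, 0.1763, 0.4354, -0.002, -0.0026, -0.9601]
[0.0, 0.0, 0.24, 0.0, 0.0, 0.0]
```

Request:
send_rows --pt "0.508 0.176 0.436 0 0 -0.96" --pt "0.508 0.176 0.436 0 0 -0.96" --pt "0.508 0.176 0.436 0 0 -0.96" --pt "0.508 0.176 0.436 0 0 -0.96" --pt "0.508 0.176 0.436 0 0 -0.96" --pt "0.508 0.176 0.436 0 0 -0.96" --pt "0.508 0.176 0.436 0 0 -0.96" --pt "0.508 0.176 0.436 0 0 -0.96" --pt "0.508 0.176 0.436 0 0 -0.96" --pt "0.508 0.176 0.436 0 0 -0.96" --pt "0.508 0.176 0.436 0 0 -0.96" --pt "0.508 0.176 0.436 0 0 -0.96" --grip 0.45

```text
time_s: 29.6
position: [0.5448, 0.1157, 0.2004]
tcp_rot: [[-0.992, 0.125, -0.004], [0.125, 0.992, 0.0], [0.004, -0.0, -1.0]]
force: [0.1, -0.7, -0.6]
opening: 0.45
grasp_force: 0.0
```

Request:
send_rows --pt "0 0 0 0 0 0" --pt "0 0 0 0 0 0"

```text
time_s: 29.8
position: [0.5456, 0.1157, 0.2016]
tcp_rot: [[-0.992, 0.123, -0.001], [0.123, 0.992, 0.0], [0.001, -0.0, -1.0]]
force: [0.4, 0.1, -0.4]
opening: 0.449
grasp_force: 0.0
```

```bash
python3 -c "
from h import *
print(readout.read_state()['position'])
gos(([.544,.1163,.14],83))"
```

```text
[0.54563737 0.11573554 0.20160411]
[0.0066, 0.0015, 0.2464, -0.0001, -0.0006, -0.001]
```

Request:
send_rows --pt "0.005 0 0.1 0 0 0" --pt "0.005 0 0.2 0 0 0" --pt "0.005 0 0.245 0 0 0" --pt "0.005 0 0.245 0 0 0" --pt "0.005 0 0.245 0 0 0"

```text
time_s: 30.3
position: [0.5451, 0.1159, 0.1412]
tcp_rot: [[-0.992, 0.122, 0.001], [0.122, 0.992, -0.0], [-0.001, 0.0, -1.0]]
force: [-0.1, 0.2, -0.1]
opening: 0.451
grasp_force: 0.0
```

Request:
send_rows --pt "0 0 0 0 0 0" --pt "0 0 0 0 0 0" --pt "0 0 0 0 0 0" --pt "0 0 0 0 0 0" --pt "0 0 0 0 0 0" --pt "0 0 0 0 0 0" --pt "0 0 0 0 0 0" --pt "0 0 0 0 0 0" --grip 0

```text
time_s: 31.1
position: [0.5448, 0.116, 0.1411]
tcp_rot: [[-0.993, 0.122, 0.001], [0.122, 0.993, 0.0], [-0.0, 0.0, -1.0]]
force: [0.0, -0.3, 3.4]
opening: 0.109
grasp_force: 29.9
```

Request:
send_rows --pt "0 0 0 0 0 -0.02" --pt "0 0 0 0 0 -0.04" --pt "0 0 0 0 0 -0.05" --pt "0 0 0 0 0 -0.05" --pt "0 0 0 0 0 -0.05"

```text
time_s: 31.6
position: [0.5448, 0.116, 0.1411]
tcp_rot: [[-0.999, 0.045, 0.0], [0.045, 0.999, 0.0], [-0.0, 0.0, -1.0]]
force: [-0.1, 0.6, 5.7]
opening: 0.116
grasp_force: 29.9
```

Request:
send_rows --pt "0 0 0 0 0 0" --pt "0 0 0 0 0 0" --pt "0 0 0 0 0 0" --pt "0 0 -0.15 0 0 0" --pt "0 0 -0.35 0 0 0" --pt "0 0 -0.55 0 0 0" --pt "0 0 -0.7 0 0 0" --pt "0 0 -0.7 0 0 0" --grip 0.5

```text
time_s: 32.4
position: [0.5481, 0.116, 0.322]
tcp_rot: [[-0.999, 0.043, 0.013], [0.043, 0.999, -0.0], [-0.013, 0.0, -1.0]]
force: [0.4, 0.1, -0.4]
opening: 0.498
grasp_force: 0.0
```

Request:
send_rows --pt "0.1 0.1 0 0 0 0.99" --pt "0.1 0.1 0 0 0 0.99" --pt "0.1 0.1 0 0 0 0.99" --pt "0.1 0.1 0 0 0 0.99" --pt "0.1 0.1 0 0 0 0.99" --pt "0.1 0.1 0 0 0 0.99" --pt "0.1 0.1 0 0 0 0.99" --pt "0.1 0.1 0 0 0 0.99" --pt "0.1 0.1 0 0 0 0.99" --pt "0.1 0.1 0 0 0 0.99" --pt "0.1 0.1 0 0 0 0.99" --pt "0.1 0.1 0 0 0 0.99"

```text
time_s: 33.6
position: [0.5201, 0.1418, 0.3144]
tcp_rot: [[0.028, 1.0, -0.003], [1.0, -0.028, -0.0], [-0.0, -0.003, -1.0]]
force: [0.5, -0.2, -0.1]
opening: 0.504
grasp_force: 0.0
```

```bash
python3 look.py w3.png
```

```text
cap [346. 229.] 335 ([545.2, 125.4], 184.2, 1.0, 176.5) z 0.1099
cap [304. 270.] 325 ([499.1, 80.9], 43.7, 12.5, 177.1) z 0.1121
end [342. 242.] 2539 ([544.0, 110.1], 187.6, 32.6, 177.0) z 0.1283
tongue [366. 241.] 408 ([557.1, 116.5], 49.5, 15.8, 175.0) z 0.1363
wingtop [348. 248.] 396 ([545.0, 116.6], 35.6, 10.2, 176.4) z 0.1578
lid [310.  92.] 22069 ([508.4, 273.9], 227.5, 158.1, 85.1) z 0.0103
bar [309.  91.] 1356 ([508.7, 274.4], 109.5, 16.1, 84.9) z 0.0421
bar [342. 217.] 259 ([545.2, 125.2], 183.3, 0.9, 176.6) z 0.042
[0.5201798  0.14186393 0.3146515 ] 33.65
```

View pics/w3.png

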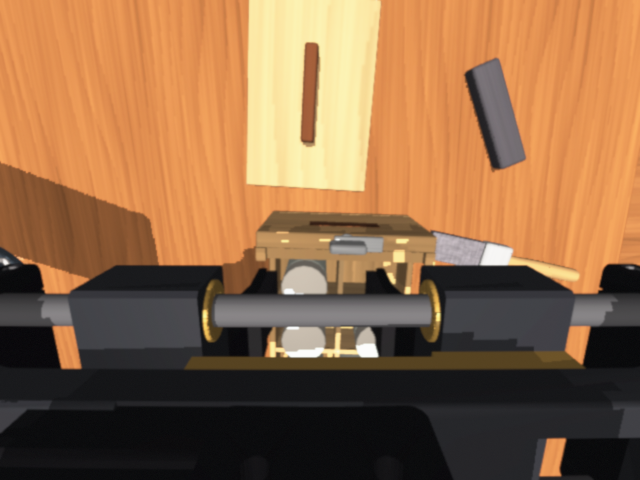

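The lid lies at (310,92) px, centre (0.5085,0.274), yaw 85°, handle top 42 mm; the left button at (358,243) is now along its board.

```bash
python3 -c "
from h import *
gos(([.5086,.2742,.10],-5))"
```

```text
[0.5282, -0.0587, 0.8586, -0.0014, 0.0003, 0.0385]
```

Request:
send_rows --pt "0.15 -0.02 0 0 0 0.038" --pt "0.3 -0.04 0 0 0 0.038" --pt "0.45 -0.059 0.1 0 0 0.038" --pt "0.528 -0.059 0.3 0 0 0.038" --pt "0.528 -0.059 0.5 0 0 0.038" --pt "0.528 -0.059 0.7 0 0 0.038" --pt "0.528 -0.059 0.858 0 0 0.038" --pt "0.528 -0.059 0.858 0 0 0.038" --pt "0.528 -0.059 0.858 0 0 0.038" --pt "0.528 -0.059 0.858 0 0 0.038"

```text
time_s: 34.65
position: [0.5117, 0.2749, 0.1037]
tcp_rot: [[0.087, 0.996, 0.005], [0.996, -0.087, 0.001], [0.002, 0.004, -1.0]]
force: [0.4, -0.0, 0.7]
opening: 0.499
grasp_force: 0.0
```

```bash
python3 -c "
from h import *
print(readout.read_state()['position'])
gos(([.5086,.2742,.0175],-5))"
```

```text
[0.51169714 0.27494184 0.10368011]
[-0.0047, -0.0136, 0.3447, 0.0029, -0.0012, -0.0001]
```

Request:
send_rows --pt "0 -0.008 0.12 0 0 0" --pt "0 -0.008 0.24 0 0 0" --pt "0 -0.008 0.3 0 0 0" --pt "0 -0.008 0.325 0 0 0" --pt "0 -0.008 0.332 0 0 0" --pt "0 -0.008 0.332 0 0 0" --pt "0 -0.008 0.332 0 0 0"

```text
time_s: 35.35
position: [0.5087, 0.2748, 0.0195]
tcp_rot: [[0.088, 0.996, 0.002], [0.996, -0.088, 0.001], [0.001, 0.002, -1.0]]
force: [0.4, -0.1, -0.2]
opening: 0.494
grasp_force: 0.0
```

Request:
send_rows --pt "0 0 0 0 0 0" --pt "0 0 0 0 0 0" --pt "0 0 0 0 0 0" --pt "0 0 0 0 0 0" --pt "0 0 0 0 0 0" --pt "0 0 0 0 0 0" --pt "0 0 0 0 0 0" --pt "0 0 0 0 0 0" --grip 0

```text
time_s: 36.15
position: [0.508, 0.2746, 0.0184]
tcp_rot: [[0.088, 0.996, 0.0], [0.996, -0.088, 0.0], [0.0, 0.0, -1.0]]
force: [-0.3, -0.8, 0.6]
opening: 0.182
grasp_force: 30.0
```

Request:
send_rows --pt "0 0 -0.05 0 0 0" --pt "0 0 -0.2 0 0 0" --pt "0 0 -0.35 0 0 0" --pt "0 0 -0.5 0 0 0" --pt "0 0 -0.65 0 0 0" --pt "0 0 -0.8 0 0 0" --pt "0 0 -0.8 0 0 0" --pt "0 0 -0.8 0 0 0" --pt "0 0 -0.8 0 0 0"

```text
time_s: 37.05
position: [0.5058, 0.2739, 0.2167]
tcp_rot: [[0.088, 0.996, -0.004], [0.996, -0.088, -0.001], [-0.002, -0.004, -1.0]]
force: [-0.5, 0.3, -3.4]
opening: 0.176
grasp_force: 30.0
```

```bash
python3 - <<'E'
from h import *
v=snap('side'); P=cloud(v); z=P[...,2]; hsv=cv2.cvtColor(v['im'],cv2.COLOR_RGB2HSV)
s=readout.read_state();print(s['position'],s['opening'],s['force'],s['moment'])
wood=(hsv[...,0]>12)&(hsv[...,0]<30)&(hsv[...,1]>60)&(P[...,1]>.05)&(P[...,1]<.45)
for c,n,q in comps(P,wood&(z>.185)&(z<.24),200): print(c,n,rect(q),z.shape,np.percentile(q[:,2],[10,50,90]).round(4),np.linalg.lstsq(np.c_[q[:,:2],np.ones(len(q))],q[:,2],rcond=None)[0].round(4))
gos(([.5363,-.0112,.218],-3.45))
E
```

```text
[0.50592261 0.27392753 0.21628916] 0.18268425271247243 [-0.3324539  -1.11753757 -2.54959849] [-0.0549197   0.10541958 -0.03745033]
[265. 154.] 3654 ([504.3, 272.1], 235.5, 157.9, 85.0) (480, 640) [0.2061 0.2085 0.2106] [-0.0032  0.0018  0.2101]
[-1.1255, 0.221, -0.0057, -0.003, 0.0012, -0.0176]
```

Request:
send_rows --pt "-0.1 0.02 0 0 0 -0.004" --pt "-0.25 0.05 0 0 0 -0.008" --pt "-0.4 0.08 0 0 0 -0.012" --pt "-0.55 0.11 0 0 0 -0.017" --pt "-0.7 0.14 0 0 0 -0.017" --pt "-0.85 0.17 0 0 0 -0.017" --pt "-0.95 0.19 0 0 0 -0.017" --pt "-0.95 0.19 0 0 0 -0.017" --pt "-0.95 0.19 0 0 0 -0.017" --pt "-0.95 0.19 0 0 0 -0.017"

```text
time_s: 38.1
position: [0.5333, 0.0347, 0.2173]
tcp_rot: [[0.06, 0.998, -0.003], [0.998, -0.06, 0.001], [0.001, -0.003, -1.0]]
force: [-0.9, -0.9, -1.9]
opening: 0.182
grasp_force: 30.0
```

```bash
python3 -c "
from h import *
print(readout.read_state()['position'])
gos(([.5363,-.0112,.218],-3.45))"
```

```text
[0.5332852  0.03467647 0.2172501 ]
[-0.1824, 0.0231, -0.0032, -0.0018, -0.0005, -0.0002]
```

Request:
send_rows --pt "-0.1 0.01 0 0 0 0" --pt "-0.182 0.018 0 0 0 0" --pt "-0.182 0.018 0 0 0 0" --pt "-0.182 0.018 0 0 0 0" --pt "-0.182 0.018 0 0 0 0" --pt "-0.182 0.018 0 0 0 0"

```text
time_s: 38.7
position: [0.5357, -0.0107, 0.2182]
tcp_rot: [[0.06, 0.998, -0.0], [0.998, -0.06, 0.0], [0.0, -0.0, -1.0]]
force: [0.2, -0.7, -3.3]
opening: 0.179
grasp_force: 30.0
```

```bash
python3 - <<'E'
from h import *
for n in ['side','scene']:
    v=snap(n); P=cloud(v); z=P[...,2]; hsv=cv2.cvtColor(v['im'],cv2.COLOR_RGB2HSV)
    wood=(hsv[...,0]>12)&(hsv[...,0]<30)&(hsv[...,1]>60)&(abs(P[...,1])<.2)
    for c,k,q in comps(P,wood&(z>.195)&(z<.225)&(P[...,0]>.4)&(P[...,0]<.7),300): print(n,c,k,rect(q),((q.min(0)+q.max(0))/2).round(4),np.linalg.lstsq(np.c_[q[:,:2],np.ones(len(q))],q[:,2],rcond=None)[0].round(4))
s=readout.read_state();print(s['position'],s['force'])
gos(([.5363,-.0112,.1364],-3.45))
E
```

```text
side [310. 237.] 5088 ([533.6, -20.2], 215.8, 158.4, 86.5) [ 0.5328 -0.0195  0.2117] [2.000e-04 6.900e-03 2.102e-01]
scene [342. 197.] 3516 ([536.0, -9.2], 233.2, 163.3, 85.9) [ 0.5379 -0.0091  0.2113] [-0.011  -0.0037  0.2153]
[ 0.5357865  -0.01110191  0.2182677 ] [-1.23906158 -0.27488966 -2.78649025]
[-0.0003, 0.0021, 0.3275, -0.0001, -0.0001, 0.0002]
```

Request:
send_rows --pt "0 0.003 0.1 0 0 0" --pt "0 0.003 0.2 0 0 0" --pt "0 0.003 0.25 0 0 0" --pt "0 0.003 0.27 0 0 0" --pt "0 0.003 0.285 0 0 0" --pt "0 0.003 0.295 0 0 0" --pt "0 0.003 0.305 0 0 0" --pt "0 0.003 0.312 0 0 0" --pt "0 0.003 0.316 0 0 0" --pt "0 0.003 0.316 0 0 0"

```text
time_s: 39.8
position: [0.5367, -0.012, 0.1394]
tcp_rot: [[0.061, 0.998, 0.0], [0.998, -0.061, -0.0], [-0.0, 0.0, -1.0]]
force: [-0.0, 0.5, -2.9]
opening: 0.18
grasp_force: 30.0
```

Request:
send_rows --pt "0 0 0.003 0 0 0" --pt "0 0 0.006 0 0 0" --pt "0 0 0.008 0 0 0" --pt "0 0 0.008 0 0 0"

```text
time_s: 40.2
position: [0.5366, -0.012, 0.1372]
tcp_rot: [[0.061, 0.998, -0.0], [0.998, -0.061, 0.0], [0.0, -0.0, -1.0]]
force: [-0.1, -0.1, -3.0]
opening: 0.18
grasp_force: 30.0
```

Request:
send_rows --pt "0 0 0.002 0 0 0" --pt "0 0 0.004 0 0 0" --pt "0 0 0.005 0 0 0" --pt "0 0 0.005 0 0 0"

```text
time_s: 40.6
position: [0.5367, -0.012, 0.1363]
tcp_rot: [[0.061, 0.998, 0.0], [0.998, -0.061, -0.0], [-0.0, 0.0, -1.0]]
force: [-0.9, -0.1, 0.8]
opening: 0.179
grasp_force: 30.0
```

Request:
send_rows --pt "0 0 0 0 0 0" --pt "0 0 0 0 0 0" --pt "0 0 0 0 0 0" --pt "0 0 0 0 0 0" --pt "0 0 -0.1 0 0 0" --pt "-0.1 0 -0.3 0 0 0" --pt "-0.2 0 -0.5 0 0 0" --pt "-0.3 0 -0.7 0 0 0" --pt "-0.4 0 -0.8 0 0 0" --pt "-0.5 0 -0.8 0 0 0" --pt "-0.5 0 -0.8 0 0 0" --pt "-0.5 0 -0.8 0 0 0" --grip 0.45

```text
time_s: 41.8
position: [0.5285, -0.1367, 0.3356]
tcp_rot: [[0.062, 0.998, -0.001], [0.998, -0.062, 0.001], [0.001, -0.001, -1.0]]
force: [-0.3, 0.4, 0.1]
opening: 0.45
grasp_force: 0.0
```

```bash
cat > lidlook.py <<'E'
from h import *
import sys
v=snap('wrist',sys.argv[1]); P=cloud(v); z=P[...,2]
ok=np.zeros_like(z,bool); ok[:275]=1; ok&=(v['d']>.15)&(P[...,0]<.68)&(P[...,0]>.4)
for nm,a,b,mn in [('flat128',.1245,.1315,80),('bar',.155,.164,80),('tongue',.133,.139,30),('wingtop',.152,.162,30)]:
    for c,n,q in comps(P,ok&(z>a)&(z<b),mn): print(nm,c,n,rect(q),'z',np.median(q[:,2]).round(4),np.linalg.lstsq(np.c_[q[:,:2],np.ones(len(q))],q[:,2],rcond=None)[0].round(4))
s=readout.read_state(); print(s['position'],s['time_s'])
E
python3 lidlook.py w4.png
```

```text
flat128 [322. 101.] 29799 ([535.1, -28.6], 194.4, 158.3, 86.4) z 0.1283 [-0.0009 -0.0002  0.1288]
flat128 [325. 214.] 2326 ([529.3, -131.8], 187.4, 31.4, 176.6) z 0.1283 [-0.0021 -0.0157  0.1272]
bar [322.  83.] 2192 ([536.8, -12.4], 108.6, 16.0, 86.7) z 0.1601 [ 1.000e-04 -3.000e-04  1.599e-01]
bar [323. 222.] 335 ([529.3, -138.6], 35.1, 9.3, 176.7) z 0.158 [-0.0062 -0.1022  0.147 ]
tongue [304. 216.] 377 ([516.9, -138.3], 49.0, 15.5, 176.5) z 0.1363 [ 0.0003 -0.0065  0.1353]
wingtop [322.  83.] 2165 ([536.8, -12.4], 108.6, 16.0, 86.7) z 0.1601 [-0.0002 -0.0004  0.1601]
wingtop [323. 222.] 349 ([529.3, -138.6], 35.2, 9.3, 176.7) z 0.1579 [-0.0085 -0.1522  0.1412]
[ 0.52833984 -0.13595158  0.33515088] 41.85
```

View pics/w4.png

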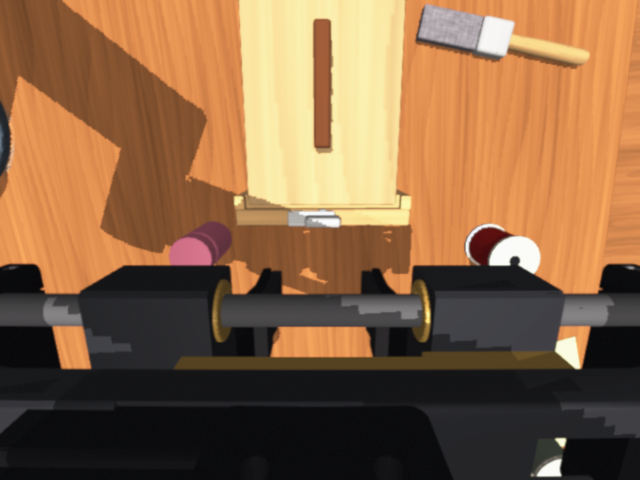

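Lid is seated flat (0.1283) and centred, at (322,83) px; the right button at (312,217) lies along its board. Now turn it in.

```bash
python3 -c "
from h import *
gos(([.5288,-.139,.20],86.5))"
```

```text
[-0.0129, 0.0037, 0.5406, -0.0002, -0.0018, -1.0002]
```

Request:
send_rows --pt "-0.013 0.004 0.54 0 0 -1" --pt "-0.013 0.004 0.54 0 0 -1" --pt "-0.013 0.004 0.54 0 0 -1" --pt "-0.013 0.004 0.54 0 0 -1" --pt "-0.013 0.004 0.54 0 0 -1" --pt "-0.013 0.004 0.54 0 0 -1" --pt "-0.013 0.004 0.54 0 0 -1" --pt "-0.013 0.004 0.54 0 0 -1" --pt "-0.013 0.004 0.54 0 0 -1" --pt "-0.013 0.004 0.54 0 0 -1" --pt "-0.013 0.004 0.54 0 0 -1" --pt "-0.013 0.004 0.54 0 0 -1"

```text
time_s: 43.05
position: [0.5293, -0.1383, 0.2001]
tcp_rot: [[-0.998, 0.06, -0.002], [0.06, 0.998, 0.001], [0.002, 0.001, -1.0]]
force: [-0.5, -0.6, 1.1]
opening: 0.452
grasp_force: 0.0
```

Request:
send_rows --pt "0 0 0 0 0 0" --pt "0 0 0 0 0 0"

```text
time_s: 43.25
position: [0.5297, -0.1394, 0.2007]
tcp_rot: [[-0.998, 0.061, -0.001], [0.061, 0.998, 0.001], [0.001, 0.0, -1.0]]
force: [-1.2, -0.1, 0.2]
opening: 0.454
grasp_force: 0.0
```

```bash
python3 -c "
from h import *
print(readout.read_state()['position'])
gos(([.5288,-.139,.1405],86.5))"
```

```text
[ 0.52965443 -0.13936289  0.20065706]
[0.0033, 0.0011, 0.2406, 0.0003, -0.0006, -0.0002]
```

Request:
send_rows --pt "0.003 0 0.1 0 0 0" --pt "0.003 0 0.2 0 0 0" --pt "0.003 0 0.24 0 0 0" --pt "0.003 0 0.24 0 0 0" --pt "0.003 0 0.24 0 0 0"

```text
time_s: 43.75
position: [0.5295, -0.1402, 0.1415]
tcp_rot: [[-0.998, 0.061, 0.001], [0.061, 0.998, -0.0], [-0.001, -0.0, -1.0]]
force: [-0.0, 0.4, 0.1]
opening: 0.452
grasp_force: 0.0
```

Request:
send_rows --pt "0 0 0 0 0 0" --pt "0 0 0 0 0 0" --pt "0 0 0 0 0 0" --pt "0 0 0 0 0 0" --pt "0 0 0 0 0 0" --pt "0 0 0 0 0 0" --pt "0 0 0 0 0 0" --pt "0 0 0 0 0 0" --grip 0

```text
time_s: 44.55
position: [0.5293, -0.1396, 0.1414]
tcp_rot: [[-0.998, 0.061, 0.0], [0.061, 0.998, 0.001], [-0.0, 0.001, -1.0]]
force: [0.6, 2.9, 4.5]
opening: 0.109
grasp_force: 30.0
```

Request:
send_rows --pt "0 0 0 0 0 0.08" --pt "0 0 0 0 0 0.16" --pt "0 0 0 0 0 0.24" --pt "0 0 0 0 0 0.32" --pt "0 0 0 0 0 0.4" --pt "0 0 0 0 0 0.48" --pt "0 0 0 0 0 0.56" --pt "0 0 0 0 0 0.64" --pt "0 0 0 0 0 0.72" --pt "0 0 0 0 0 0.8" --pt "0 0 0 0 0 0.88" --pt "0 0 0 0 0 0.96"

```text
time_s: 45.75
position: [0.5294, -0.1396, 0.1414]
tcp_rot: [[0.003, 1.0, 0.001], [1.0, -0.003, 0.0], [0.0, 0.001, -1.0]]
force: [0.6, 3.6, 4.4]
opening: 0.114
grasp_force: 30.0
```

Request:
send_rows --pt "0 0 0 0 0 0.02" --pt "0 0 0 0 0 0.04" --pt "0 0 0 0 0 0.05" --pt "0 0 0 0 0 0.05"

```text
time_s: 46.15
position: [0.5294, -0.1396, 0.1414]
tcp_rot: [[0.076, 0.997, 0.001], [0.997, -0.076, 0.0], [0.0, 0.001, -1.0]]
force: [0.5, 4.7, 5.8]
opening: 0.111
grasp_force: 30.1
```

Yaw -4.4°, past square. Release, rise, and go to the left button.

Request:
send_rows --pt "0 0 0 0 0 0" --pt "0 0 0 0 0 0" --pt "0 0 0 0 0 0" --pt "0 0 -0.15 0 0 0" --pt "0 0 -0.35 0 0 0" --pt "0 0 -0.55 0 0 0" --pt "0 0 -0.75 0 0 0" --pt "0 0 -0.78 0 0 0" --pt "0 0 -0.78 0 0 0" --pt "0 0 -0.78 0 0 0" --grip 0.45

```text
time_s: 47.15
position: [0.5281, -0.1398, 0.3345]
tcp_rot: [[0.077, 0.997, -0.003], [0.997, -0.077, 0.001], [0.001, -0.003, -1.0]]
force: [-0.6, 0.0, -0.2]
opening: 0.449
grasp_force: 0.0
```

```bash
python3 lidlook.py w5.png; python3 -c "
from h import *
gos(([.535,.05,.30],40),([.5443,.1163,.2],86.5))"
```

```text
flat128 [320.  99.] 29033 ([534.9, -30.1], 191.9, 158.3, 86.3) z 0.1283 [-0.0009 -0.0003  0.1288]
flat128 [373. 211.] 1443 ([580.4, -137.0], 86.3, 31.5, 0.1) z 0.1282 [-0.0011 -0.0183  0.1263]
flat128 [273. 213.] 1456 ([478.4, -129.8], 85.8, 31.7, 175.0) z 0.1283 [-0.0019 -0.0155  0.1271]
bar [321.  78.] 2262 ([536.7, -11.8], 109.0, 16.0, 86.5) z 0.16 [ 0.0094 -0.0008  0.1549]
bar [323. 219.] 340 ([529.2, -138.8], 35.3, 9.9, 85.9) z 0.158 [-0.062  -0.003   0.1903]
tongue [323. 197.] 436 ([529.8, -127.0], 49.5, 15.5, 86.3) z 0.1364 [-0.0054  0.0003  0.1392]
wingtop [321.  78.] 2228 ([536.7, -11.8], 109.0, 16.0, 86.5) z 0.16 [ 0.0085 -0.001   0.1553]
wingtop [323. 218.] 349 ([529.3, -138.8], 35.3, 9.9, 86.1) z 0.1579 [-0.0572 -0.0153  0.186 ]
[ 0.52783725 -0.13961235  0.33380642] 47.2
[0.7582, -0.0292, 0.1365, -0.0022, -0.002, -0.4935]
[0.1792, 0.199, 0.4, 0.0, 0.0, -0.5167]
```

Right button at 86.3°, square across. On to the left one.

Request:
send_rows --pt "0.758 -0.029 0.136 0 0 -0.493" --pt "0.758 -0.029 0.136 0 0 -0.493" --pt "0.758 -0.029 0.136 0 0 -0.493" --pt "0.758 -0.029 0.136 0 0 -0.493" --pt "0.758 -0.029 0.136 0 0 -0.493" --pt "0.758 -0.029 0.136 0 0 -0.493" --pt "0.758 -0.029 0.136 0 0 -0.493" --pt "0.758 -0.029 0.136 0 0 -0.493" --pt "0.758 -0.029 0.136 0 0 -0.493"

```text
time_s: 48.1
position: [0.5365, 0.0485, 0.3018]
tcp_rot: [[-0.64, 0.768, -0.0], [0.768, 0.64, -0.0], [0.0, -0.0, -1.0]]
force: [0.4, 0.9, -1.1]
opening: 0.449
grasp_force: 0.0
```

Request:
send_rows --pt "0.178 0.2 0.38 0 0 -0.517" --pt "0.178 0.2 0.38 0 0 -0.517" --pt "0.178 0.2 0.38 0 0 -0.517" --pt "0.178 0.2 0.38 0 0 -0.517" --pt "0.178 0.2 0.38 0 0 -0.517" --pt "0.178 0.2 0.38 0 0 -0.517" --pt "0.178 0.2 0.38 0 0 -0.517" --pt "0.178 0.2 0.38 0 0 -0.517" --pt "0.178 0.2 0.38 0 0 -0.517"

```text
time_s: 49.0
position: [0.5463, 0.1153, 0.2072]
tcp_rot: [[-0.998, 0.063, 0.0], [0.063, 0.998, 0.0], [-0.0, 0.0, -1.0]]
force: [0.1, -0.1, 0.2]
opening: 0.449
grasp_force: 0.0
```

```bash
python3 -c "
from h import *
print(readout.read_state()['position'])
gos(([.5443,.1163,.1405],86.5))"
```

```text
[0.54628083 0.11534941 0.20721313]
[0.0082, 0.0033, 0.2668, 0.0, 0.0002, -0.0012]
```

Request:
send_rows --pt "0.007 0.002 0.1 0 0 0" --pt "0.007 0.002 0.2 0 0 0" --pt "0.007 0.002 0.265 0 0 0" --pt "0.007 0.002 0.265 0 0 0" --pt "0.007 0.002 0.265 0 0 0"

```text
time_s: 49.5
position: [0.5447, 0.1162, 0.141]
tcp_rot: [[-0.998, 0.062, 0.0], [0.062, 0.998, 0.0], [-0.0, 0.0, -1.0]]
force: [0.7, -0.1, 0.5]
opening: 0.451
grasp_force: 0.0
```

Request:
send_rows --pt "0 0 0 0 0 0" --pt "0 0 0 0 0 0" --pt "0 0 0 0 0 0" --pt "0 0 0 0 0 0" --pt "0 0 0 0 0 0" --pt "0 0 0 0 0 0" --pt "0 0 0 0 0 0" --pt "0 0 0 0 0 0" --grip 0

```text
time_s: 50.3
position: [0.5446, 0.1161, 0.1412]
tcp_rot: [[-0.998, 0.061, 0.0], [0.061, 0.998, -0.0], [-0.0, -0.0, -1.0]]
force: [-0.5, -2.3, 4.1]
opening: 0.111
grasp_force: 30.0
```

Request:
send_rows --pt "0 0 0 0 0 0.08" --pt "0 0 0 0 0 0.16" --pt "0 0 0 0 0 0.24" --pt "0 0 0 0 0 0.32" --pt "0 0 0 0 0 0.4" --pt "0 0 0 0 0 0.48" --pt "0 0 0 0 0 0.56" --pt "0 0 0 0 0 0.64" --pt "0 0 0 0 0 0.72" --pt "0 0 0 0 0 0.8" --pt "0 0 0 0 0 0.88" --pt "0 0 0 0 0 0.96"

```text
time_s: 51.5
position: [0.5447, 0.1162, 0.1412]
tcp_rot: [[0.003, 1.0, 0.001], [1.0, -0.003, -0.0], [-0.0, 0.001, -1.0]]
force: [-1.3, -2.6, 3.9]
opening: 0.116
grasp_force: 30.0
```

Request:
send_rows --pt "0 0 0 0 0 0.02" --pt "0 0 0 0 0 0.04" --pt "0 0 0 0 0 0.05" --pt "0 0 0 0 0 0.05"

```text
time_s: 51.9
position: [0.5448, 0.1162, 0.1412]
tcp_rot: [[0.076, 0.997, 0.001], [0.997, -0.076, -0.001], [-0.0, 0.001, -1.0]]
force: [-0.9, -1.4, 4.6]
opening: 0.112
grasp_force: 30.1
```

Request:
send_rows --pt "0 0 0 0 0 0" --pt "0 0 0 0 0 0" --pt "0 0 0 0 0 0" --pt "0 0 -0.15 0 0 0" --pt "0 0 -0.35 0 0 0" --pt "-0.15 0 -0.55 0 0 0" --pt "-0.3 0 -0.75 0 0 0" --pt "-0.45 0 -0.78 0 0 0" --pt "-0.6 0 -0.78 0 0 0" --pt "-0.6 0 -0.78 0 0 0" --pt "-0.6 0 -0.78 0 0 0" --grip 0.45

```text
time_s: 53.0
position: [0.5326, -0.0338, 0.3354]
tcp_rot: [[0.079, 0.997, -0.001], [0.997, -0.079, 0.001], [0.001, -0.001, -1.0]]
force: [-0.1, 0.7, 0.4]
opening: 0.451
grasp_force: 0.0
```

```bash
python3 lidlook.py w6.png; python3 -c "
from h import *
snap('scene','s6.png')"
```

```text
flat128 [377.  64.] 1951 ([595.1, 105.9], 85.5, 32.7, 176.9) z 0.1282 [0.0002 0.0074 0.1272]
flat128 [266.  66.] 1954 ([492.9, 111.9], 85.9, 32.8, 176.1) z 0.1283 [-0.0006  0.005   0.1279]
flat128 [323. 174.] 26595 ([536.8, -0.7], 205.4, 157.8, 86.3) z 0.1283 [-0.001  -0.0006  0.1289]
bar [322.  55.] 470 ([544.4, 115.9], 36.3, 9.8, 85.7) z 0.1579 [-0.019   0.0039  0.1676]
bar [324. 195.] 1815 ([536.8, -11.5], 108.5, 16.0, 86.5) z 0.1601 [-0.0012 -0.0015  0.1607]
tongue [322.  81.] 549 ([543.9, 104.4], 49.4, 15.5, 85.8) z 0.1363 [ 0.0088 -0.0059  0.132 ]
wingtop [322.  55.] 487 ([544.5, 115.9], 36.3, 9.8, 86.0) z 0.1578 [-0.0095  0.0085  0.1618]
wingtop [324. 195.] 1794 ([536.8, -11.5], 108.5, 16.0, 86.5) z 0.1601 [-0.0014 -0.0014  0.1607]
[ 0.53242422 -0.03283289  0.33512585] 53.05
```

View pics/s6.png

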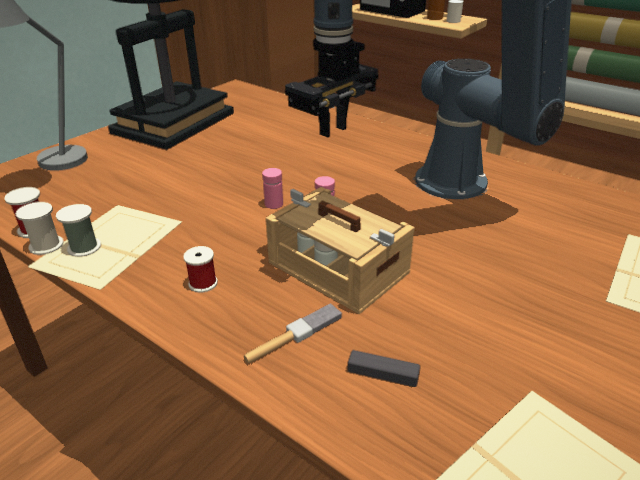

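The scene shows the lid seated (340,222) with both buttons across it at (300,198) and (383,240). The bystanders and pink jars have not moved, and no jar is left on the bench. Handing in.

```bash
python3 -c "
from h import *
print(ticket.hand_in())"
```

```text
the job is handed in; nothing more can be done
None
```

The job is handed in at about 53 s: all three bench jars are upright in free cells with the two packed jars left in theirs, the lid is flat in its recess with the handle up, and both turn-buttons are turned square across it.

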